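# Pack finished ware into stack-nest totes

## Robot

A 6-joint arm with a two-finger parallel gripper is mounted at the origin on the work surface. World frame = base frame: x ahead of the robot, y to its left, z up, the work surface at z = 0. Lengths are in mm, angles in rad, forces in N, time in s.
With the tool pointing down it reaches from about 300 to 775 mm from the base axis. Payload 14.6 kg.
Tool frame: the origin (TCP) lies on the centre line of the jaws, within the pads' length; the fingertips stand arm.tip_reach ahead of it and the grasp point (between the pads) lies 5 mm behind it (arm.tip_reach is the distance from the TCP to the fingertips, in mm); z points along the fingers, y is the line along which they close (so a half turn about z gives the same grasp; the last joint's range is limited). The gripper opens to 85 mm and grips with 20 to 120 N. Pads are 22 mm wide; open, the fingers measure 114 mm over their backs; the gripper's body (76 mm by 85 mm) begins 54 mm behind the grasp point. The pads swing forward as they close: fully open they stand 13 mm farther back than shut.
Start: joints at [1.099, 0.3, 1.521, -0, 1.321, -0.067], TCP at [216.606, 505.541, 218.481] pointing down, gripper open.
Joint ranges: [-3.03, 3.03], [-0.79, 2.21], [0.23, 2.52], [-1.04, 4.18], [0, 3.07], [-2.55, 2.55]. Speed limits (rad/s): [2.22, 2.22, 2.57, 3.14, 3.14, 3.14].

## Interface

Orientations are given as a 3x3 rotation matrix whose columns are the frame's x, y, z axes.
In Python, from station import arm gives the robot as it stands.
- The arm moves only by the tool move_arm, never from a script. Its argument "targets" is a list of rows, each a list of 5 numbers: the shift along the tool's x, y, z in cm, then the turn about the tool's z in degrees, then the gripper's target within -1 to 1 (fully open at 1, half-way at 0, shut at -1). In form: [[tx, ty, tz, turn, gripper], ...]. A call has 1 to 8 rows; each row shifts and turns the commanded pose from where the row before left it, along the tool's axes as they then stand; what a row does not reach is not made up. A row lasts 1/8 s, in which the tool goes at most 62.5 mm and 10.7 degrees, less where a joint would pass 70% of its speed; a pose out of reach is approached as far as the arm can. A call with a gripper value outside its range is refused whole. The fingers move at their own pace and stop on an object; the grip force is fixed at half the most. Time passes only in rows, so rows that do not move let the fingers close. It gives the time, the measured TCP pose, the force, the opening and the grip force at its end, in the units of the state.
- arm.get_obs(): the state, without advancing time (a new reading comes with each control period).
- arm.capture(name): name is "side" or "top" or "wrist"; returns a dict with "color" (480x640x3 uint8, red, green, blue), "fx", "fy", "cx", "cy" (pixels), "dist" ([k1, k2, p1, p2, k3] as OpenCV has them; the pictures are not rectified), "camera_from_world" (4x4, takes a point from world to camera coordinates). Camera axes: x right, y up, looking along -z (the intrinsics and any distortion apply to the point x, -y, -z); pixel columns grow to the right and rows downward; lengths in mm; the calibration is good to about 2 mm. A picture is of the moment at which its call begins. There is no depth.
- arm.job_done(): hands the job in; it is judged then, once.
The state is a dict: "t": time; "joints": joint angles; "joint_vel": joint speeds; "joint_efforts": joint torques, N m; "tool_pos": TCP position; "tool_rot": TCP orientation; "wrist_force": force on the tool from outside, world axes, zero at the start; "torque": the same for the moment, N m; "finger_gap": finger opening in mm; "grasp_force": force on a finger pad.
Only numpy, scipy, OpenCV 4.12 (cv2) and the standard library are available. Lean on these libraries where they do the work, as an engineer would, in place of code of your own. Each camera call takes 0.05 s, during which the arm holds its last target. There are 200 camera calls.

## Task

Pack the finished ware for carrying: lift the empty upper tote out of the lower one it is nested in, stand every tumbler mouth down on the floor of the lower tote, then turn the upper tote half a turn so that it stacks level on the lower tote's ledges above the cups instead of nesting. Every dish goes mouth down on the floor of the upper tote, and the lid goes on top, fully seated; leave the other things on the bench alone.

Things in the scene. Friction and masses are not known exactly. Their poses are not given: they have to be found in the camera images.
- lower_tote: Grey stack-nest tote, an open box 110 mm high, standing on the bench; the other is nested in it at the start. Outside 224 x 156 at the base, 257 x 189 over the rim (x by y); walls 3 thick lean out 8.5 in 100; floor 4 thick, inside 218 long, 150 wide (120 between columns). Origin: centre of the underside; x along its length towards the end with the white card, z up. 0.3 to 0.5 kg.
- lower_tote_card_end (a point): Middle of the lower tote's rim top at its card end (x = +123, y = 0, z = 110 mm in its frame). The rim of both totes is a band 10 mm thick and 20 high all round; inner faces at x = +-118, y = +-84. It can be pinched at the middle of any side. Outside, under the end rims, sit two small nesting lugs, at y = +-55. A white paper card sits outside, under the rim, at this end only.
- lower_tote_ledge (a point): Centre of one of the lower tote's four ledges (x = +42, y = +76, z = 96 in its frame). Each long side of both totes has two columns, 38 mm wide at the wall, 26 at the face, standing 15 in from the wall, centred at x = -78 and x = +42, hollow as grooves outside; their flat tops are the ledges, 14 below the rim top.
- upper_tote: Second grey tote, the same as the lower one in shape, size, frame and mass. At the start it is nested, card ends together, its underside 60 mm above the lower one's; it lifts straight out (2 play each side). Turned half a turn (card over the plain end) its base lands on the four ledges: it stacks, underside 96 above the lower one's, 5 play each way.
- upper_tote_card_end (a point): Middle of the upper tote's rim top at its card end, on the rim's centre line (x = +123, y = 0, z = 110 mm in the upper tote's frame).
- upper_tote_plain_end (a point): Middle of the upper tote's rim top at the end without a card, on the rim's centre line (x = -123, y = 0, z = 110 mm in the upper tote's frame).
- lid: Grey lid, 262 x 192 mm, lying on the bench right side up. Under its 4 thick plate a plug 229 x 161, 8 deep, drops inside a tote's rim with 4 play each side, either way round; the plate then rests on the rim, lid origin 102 above the tote's. Handle on top, in the middle: a bar 100 long along x, 14 wide, 12 thick, centre 34 above the origin, top at 40. Origin: centre of the plug's underside. 0.2 kg.
- board: Thin brown board, 225 x 200 x 3 mm, fixed to the bench, on which the tumblers and dishes stand. Origin: centre of its underside.
- mat: Cork mat, 270 x 190 x 2 mm, fixed to the bench beside the lower tote: clear space where the empty tote can be stood for a while. Origin: centre of its underside, x along its length.
- tumbler1: Tumbler: plain white ceramic cup without handle, 84 mm tall, 56 in diameter, sides straight up to 70 and then narrowing to a bare clay foot 39 across on top. Stands mouth down on the board. Origin: centre of its underside (the mouth), z up. About 0.17 kg. Two or three are present; an absent one reads None throughout.
- tumbler2: Tumbler: plain white ceramic cup without handle, 84 mm tall, 56 in diameter, sides straight up to 70 and then narrowing to a bare clay foot 39 across on top. Stands mouth down on the board. Origin: centre of its underside (the mouth), z up. About 0.17 kg. Two or three are present; an absent one reads None throughout.
- tumbler3: Tumbler: plain white ceramic cup without handle, 84 mm tall, 56 in diameter, sides straight up to 70 and then narrowing to a bare clay foot 39 across on top. Stands mouth down on the board. Origin: centre of its underside (the mouth), z up. About 0.17 kg. Two or three are present; an absent one reads None throughout.
- dish1: Dish: low round white ceramic dish, 50 mm tall, 54 in diameter, sides straight up to 42, a bare clay foot 36 across on top. Stands mouth down on the board. Origin: centre of its underside, z up. About 0.11 kg. Two or three are present; an absent one reads None throughout.
- dish2: Dish: low round white ceramic dish, 50 mm tall, 54 in diameter, sides straight up to 42, a bare clay foot 36 across on top. Stands mouth down on the board. Origin: centre of its underside, z up. About 0.11 kg. Two or three are present; an absent one reads None throughout.
- dish3: Dish: low round white ceramic dish, 50 mm tall, 54 in diameter, sides straight up to 42, a bare clay foot 36 across on top. Stands mouth down on the board. Origin: centre of its underside, z up. About 0.11 kg. Two or three are present; an absent one reads None throughout.
- glaze_tub: Bystander: white glaze tub with a green band, 102 mm across, 100 tall, beyond the work. Leave it alone. Origin: centre of its underside.
- water_bottle: Bystander: clear bottle with a blue cap, 64 mm across, 170 tall, beyond the work. Leave it alone. Origin: centre of its underside.
- brush_pot: Bystander: clay pot of brushes, 72 mm across, 85 tall, brushes to 220, on the robot's left. Leave it alone. Origin: centre of its underside.
Mind the look-alikes: they are no part of the job. Leave any pink look-alike of the tumbler1 alone.

How it is judged (in metres and radians):
On the way, in this order (a step that is already met when the one before it is completed fails the run):
1. the upper tote is lifted out and clear of the lower one ((horizontal distance between upper_tote and lower_tote above 0.15 m or z of upper_tote in the frame of lower_tote above 0.115 m)), for 0.2 s.
2. every tumbler stands mouth down on the floor of the lower tote (x of tumbler1 in the frame of lower_tote between -0.095 and 0.095 m and y of tumbler1 in the frame of lower_tote between -0.06 and 0.06 m and z of tumbler1 in the frame of lower_tote between -0.002 and 0.012 m and angle between each of tumbler1, tumbler2, tumbler3's own z axis and vertical below 0.12 rad and x of tumbler2 in the frame of lower_tote between -0.095 and 0.095 m and y of tumbler2 in the frame of lower_tote between -0.06 and 0.06 m and z of tumbler2 in the frame of lower_tote between -0.002 and 0.012 m and x of tumbler3 in the frame of lower_tote between -0.095 and 0.095 m and y of tumbler3 in the frame of lower_tote between -0.06 and 0.06 m and z of tumbler3 in the frame of lower_tote between -0.002 and 0.012 m), for 0.2 s.
3. the upper tote is stacked, turned half a turn, on the lower tote (z of upper_tote in the frame of lower_tote between 0.091 and 0.101 m and horizontal distance between upper_tote and lower_tote below 0.015 m and x of upper_tote_card_end in the frame of lower_tote below -0.09 m and angle between each of upper_tote, lower_tote's own z axis and vertical below 0.05 rad), for 0.3 s.
At the end, for the whole second after the job is handed in: Tumblers upright on the lower tote's floor, dishes on the upper's (0.12 rad); upper tote stacked half-turned (underside 91-101 mm above the lower's, 15 mm of centre, level to 0.05 rad); lid seated (origin 97-107 mm above the upper's, 12 mm of centre, 0.08 rad of square); all at rest (all of step 2 and all of step 3 and x of dish1 in the frame of upper_tote between -0.095 and 0.095 m and y of dish1 in the frame of upper_tote between -0.06 and 0.06 m and z of dish1 in the frame of upper_tote between -0.002 and 0.012 m and angle between each of dish1, dish2, dish3's own z axis and vertical below 0.12 rad and x of dish2 in the frame of upper_tote between -0.095 and 0.095 m and y of dish2 in the frame of upper_tote between -0.06 and 0.06 m and z of dish2 in the frame of upper_tote between -0.002 and 0.012 m and x of dish3 in the frame of upper_tote between -0.095 and 0.095 m and y of dish3 in the frame of upper_tote between -0.06 and 0.06 m and z of dish3 in the frame of upper_tote between -0.002 and 0.012 m and z of lid in the frame of upper_tote between 0.097 and 0.107 m and horizontal distance between lid and upper_tote below 0.012 m and angle between the x axis of lid and the x axis of upper_tote, either way round below 0.08 rad and angle between the z axis of lid and the z axis of upper_tote, either way round below 0.05 rad and linear speed of each of upper_tote, lower_tote, lid below 0.03 m/s); the robot touches nothing.
It fails at once if a bystander (glaze tub) is moved more than 3 cm (distance of glaze_tub from where it was at the start of the episode above 0.03 m).
It fails at once if a bystander (water bottle) is moved more than 3 cm (distance of water_bottle from where it was at the start of the episode above 0.03 m).
It fails at once if a bystander (brush pot) is moved more than 3 cm (distance of brush_pot from where it was at the start of the episode above 0.03 m).
Of tumbler1, tumbler2, tumbler3 only 2 to 3 are there at a start; the rules pass over those that are not, and their reading is None.
Of dish1, dish2, dish3 only 2 to 3 are there at a start; the rules pass over those that are not, and their reading is None.
At some moment in a run one of dish1, dish2, dish3, lid may be knocked a few centimetres aside while the robot is not near it.
It also fails if it takes over 210 s, if anything falls off the work surface, if the arm or the gripper's body presses on something with over 40 N, if the wrist force passes 120 N, or if a joint passes its speed limit or range.

## Working session

There is one attempt and no reset: what is moved stays moved. The work goes in short steps, Python scripts to look and compute and a tool call to move; the robot and the scene stay as the last step left them, time stands still between calls to the robot, and variables do not carry over. Pictures are saved under pics/ and viewed, at most 14 in all, crops included, and the job is handed in when it is done.

Besides the shell and the picture viewer there is one more tool, called after "Call:" in YAML: its name, and indented under it one key for each argument. move_arm: Moves the arm, as the interface text tells. Its arguments: {"type":"object","properties":{"targets":{"type":"array"}},"required":["targets"]}

```bash
mkdir -p pics; ls; cat > h.py <<'E'
import numpy as np, cv2
from station import arm
def cap(n,f=None):
    c=arm.capture(n)
    if f: cv2.imwrite('pics/'+f,c['color'][:,:,::-1])
    return c
def K(c): return np.array([[c['fx'],0,c['cx']],[0,c['fy'],c['cy']],[0,0,1.]])
def ray(c,uv):
    p=cv2.undistortPoints(np.array([[uv]],float),K(c),np.array(c['dist'],float))[0,0]
    T=np.array(c['camera_from_world']);R=T[:3,:3]
    return -R.T@T[:3,3], R.T@np.array([p[0],-p[1],-1.])
def onz(c,uv,z):
    o,d=ray(c,uv); return o+d*(z-o[2])/d[2]
def proj(c,P):
    T=np.array(c['camera_from_world']);p=T[:3,:3]@np.array(P,float)+T[:3,3]
    q=np.array([[[p[0],-p[1],-p[2]]]])
    return cv2.projectPoints(q,np.zeros(3),np.zeros(3),K(c),np.array(c['dist'],float))[0].ravel()
E
python3 - <<'E'
from h import *
for n in('top','side','wrist'):
    c=cap(n,n+'0.png'); print(n,c['fx'],c['dist'],ray(c,(320,240)))
o=arm.get_obs();print(o,arm.tip_reach)
E
```

```text
pics
top 617.5862257409871 [-0.06919856  0.          0.          0.          0.        ] (array([ 435.63569771,   74.52581162, 1527.89440847]), array([ 0.072469  ,  0.00614409, -0.99742367]))
side 537.8804046486092 [-0.15368387  0.          0.          0.          0.        ] (array([   39.64342149, -1014.21203173,   996.47097166]), array([ 0.34860075,  0.73146236, -0.58607817]))
wrist 398.00789757384484 [-0.0847674  0.         0.         0.         0.       ] (array([140.41365777, 538.13618068, 372.62127876]), array([ 0.30747351, -0.13485292, -0.94213148]))
{'t': 0.15, 'joints': array([ 1.09941194e+00,  3.00350333e-01,  1.52144698e+00, -2.99218190e-05,
        1.32068906e+00, -6.66286649e-02]), 'joint_vel': array([ 5.96131045e-04, -1.82224451e-03, -1.32599366e-03, -1.34891239e-03,
        6.06929410e-05,  8.94814422e-04]), 'joint_efforts': array([ 6.77814987e-04, -5.43658769e+01, -3.61886966e+01, -3.33284027e-05,
        3.13980396e-03, -4.83892700e-05]), 'tool_pos': array([216.5240812 , 505.37861321, 218.04429581]), 'tool_rot': array([[-9.19201537e-01,  3.93787239e-01, -3.80026998e-04],
       [ 3.93787421e-01,  9.19201181e-01, -8.09416364e-04],
       [ 3.05834302e-05, -8.93666617e-04, -9.99999600e-01]]), 'wrist_force': array([0.62860131, 0.25861183, 1.01253088]), 'torque': array([ 0.00360087,  0.02257897, -0.02327312]), 'grasp_force': 0.0, 'finger_gap': 85.45312604674226} 14.0
```

View pics/top0.png

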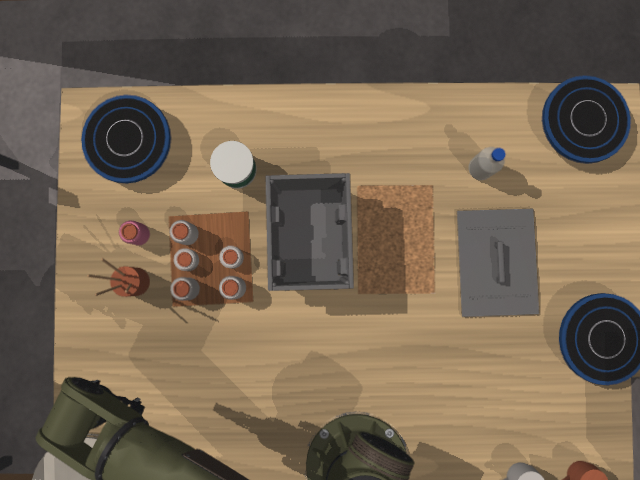

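View pics/side0.png

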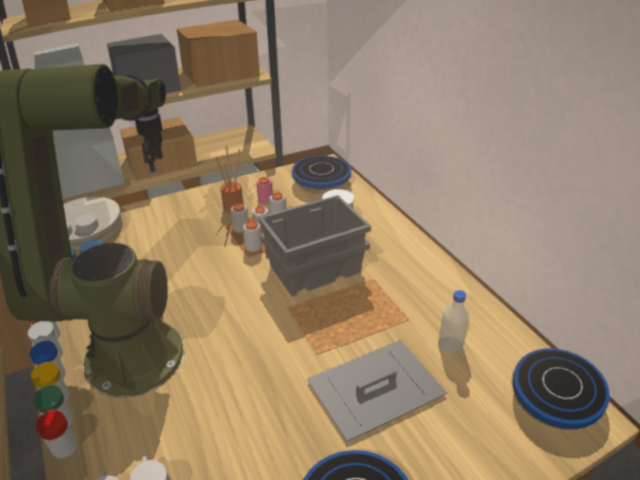

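```bash
python3 - <<'E'
from h import *
t=cv2.imread('pics/top0.png');s=cv2.imread('pics/side0.png')
a=cv2.resize(t[160:310,110:360],None,fx=1.6*2,fy=1.6*2,interpolation=3)[:, :]
a=cv2.resize(t[160:310,110:360],(500,300),interpolation=3)
b=cv2.resize(s[140:300,215:375],(300,300),interpolation=3)
w=cv2.resize(cv2.imread('pics/wrist0.png'),(400,300)); 
w2=np.zeros((300,800,3),np.uint8);w2[:,:400]=w
l=cv2.resize(t[190:330,350:550],(400,280));w2[:280,400:]=l
cv2.imwrite('pics/comp0.png',np.vstack([np.hstack([a,b]),w2]))
E
```

```text
(no output)
```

View pics/comp0.png

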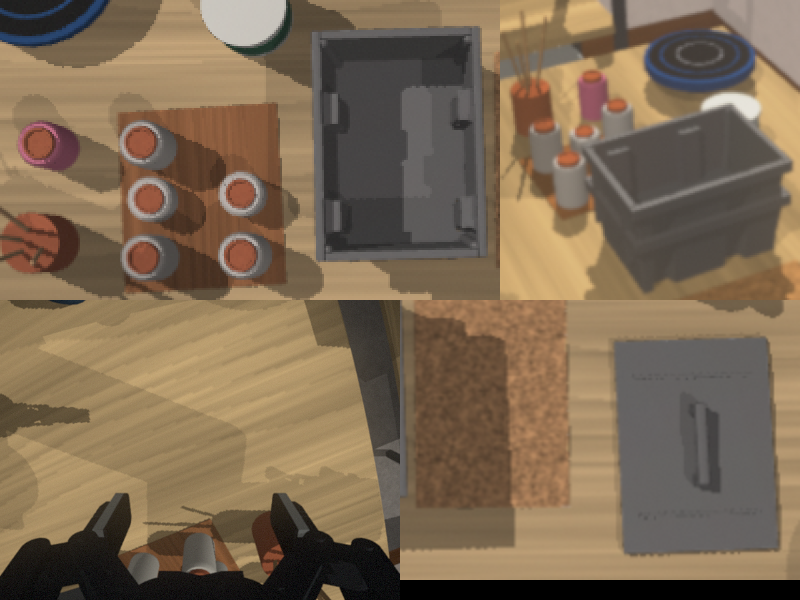

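```bash
python3 - <<'E'
from h import *
c=cap('top');s=cap('side')
P=[onz(c,p,170)[:2] for p in((266.5,176.5),(350,174),(353.5,287.5),(269,291))]
print('tote',np.round(P),np.round(np.mean(P,0)),[round(np.linalg.norm(P[i]-P[i-3])) for i in range(4)])
L=[onz(c,p,12)[:2] for p in((457,210),(534,208.5),(540,315),(462,317.5))]
print('lid',np.round(L),np.round(np.mean(L,0)),[round(np.linalg.norm(L[i]-L[i-3])) for i in range(4)])
M=[onz(c,p,2)[:2] for p in((357,186),(434,186),(434,293),(357,293))];print('mat',np.round(M))
print('handle',onz(c,(499,262),40))
for n,p in dict(tub=(231,160),bottle=(497,155),pot=(127,282)).items(): print(n,onz(c,p,90)[:2].round())
def clay(im):
    h=cv2.cvtColor(im,cv2.COLOR_RGB2HSV); return ((h[...,0]<14)&(h[...,1]>90)&(h[...,2]>130)).astype(np.uint8)
for nm,cc,box in(('top',c,(110,210,260,305)),('side',s,(225,170,300,260))):
    m=clay(cc['color'])
    n,_,st,ce=cv2.connectedComponentsWithStats(m)
    for i in range(1,n):
        x,y=ce[i]
        if st[i,4]>25 and box[0]<x<box[2] and box[1]<y<box[3]:
            print(nm,ce[i].round(1),st[i])
            if nm=='top':
                for z in(87,53): q=onz(c,ce[i],z);print('   ',z,q[:2].round(1),'side',proj(s,q).round(1))
E
```

```text
tote [[677. 201.]
 [681.  15.]
 [429.  10.]
 [423. 196.]] [553. 105.] [186, 252, 185, 254]
lid [[ 617. -256.]
 [ 619. -450.]
 [ 356. -455.]
 [ 352. -262.]] [ 486. -356.] [193, 264, 194, 265]
mat [[ 681.  -10.]
 [ 679. -202.]
 [ 413. -196.]
 [ 415.   -6.]]
handle [ 486.28832997 -349.18704902   40.        ]
tub [732. 292.]
bottle [ 739. -339.]
pot [446. 536.]
top [224.1 225. ] [ 199  212   45   35 1015]
    87 [577.8 308.3] side [292.9 209.2]
    53 [581.1 313.8] side [293.6 217.1]
top [192.9 218.3] [186 215  12  11  54]
    87 [594.3 382.1] side [288.4 197.1]
    53 [598.  389.4] side [289.1 204.6]
top [179.6 230.8] [172 223  15  16 165]
    87 [564.9 413.5] side [276.4 194.8]
    53 [567.9 421.5] side [276.9 202.3]
top [128.7 231.3] [121 224  15  15 152]
    87 [564.9 534.6] side [263.1 178.8]
    53 [568.  545.5] side [263.5 185.7]
top [175.6 245.9] [171 240   9  13  43]
    87 [529.6 422.5] side [265.3 196.2]
    53 [531.8 430.7] side [265.8 203.7]
top [229.8 256.4] [223 250  14  14 145]
    87 [503.8 294.6] side [272.7 217.4]
    53 [505.4 299.7] side [273.3 225.5]
top [183.7 259.
[... 809 characters left out ...]
e [226.9 190.8]
top [181.6 288.1] [174 281  14  15 124]
    87 [430.7 407.6] side [238.2 205.9]
    53 [430.6 415.5] side [238.5 213.7]
top [229.6 287.6] [222 280  16  16 174]
    87 [431.  294.9] side [250.4 223.5]
    53 [430.9 300.1] side [250.8 231.8]
top [120.1 292.2] [113 288  15   9  78]
    87 [421.9 552.8] side [221.8 186.3]
    53 [421.5 564.1] side [221.9 193.5]
top [231.2 301.1] [226 300  13   3  28]
    87 [399.8 291.2] side [241.1 226.8]
    53 [398.9 296.3] side [241.4 235.2]
side [268.  189.3] [256 177  27  28 194]
side [231.  186.8] [221 182  21  10 144]
side [238.1 206. ] [232 203  13   7  63]
side [259.5 209.3] [255 206  10   7  56]
side [250.9 223.6] [246 218  12  11  93]
```

Top view: upper tote centre about (553,105), long axis along world x (columns show the card end at far +x). On the board the tumblers are at px (180,231), (182,288) and (230,288). The dish is at (184,259), its foot matching the side view at dish height. The piece at (230,256) is hidden in the side view, so I'll check it with the wrist camera. The pink look-alike at (129,231) is left alone. Next I go above the tote's left rim.

Call:
move_arm:
  targets:
    - [0,0,0,-8.1,0]
    - [0,0,0,-8.1,0]
    - [0,0,0,-8.2,0]
    - [-2,-2,0,0,0]
    - [-4,-4,0,0,0]
    - [-4,-4,0,0,0]
    - [-4,-4,0,0,0]
    - [-4,-4,0,0,0]

```text
t: 1.25
tool_pos: [401.5, 327.9, 218.6]
tool_rot: [[-1.0, -0.021, 0.0], [-0.021, 1.0, 0.0], [-0.0, 0.0, -1.0]]
wrist_force: [0.2, 0.6, 0.6]
finger_gap: 42.2
grasp_force: 0.0
```

Call:
move_arm:
  targets:
    - [-4,-4,0,0,0]
    - [-4,-4,0,0,0]
    - [-4,-4,0,0,0]
    - [-2.8,-1.8,0,0,0]
    - [0,0,0,0,0]
    - [0,0,0,0,0]

```text
t: 2.0
tool_pos: [550.8, 194.8, 218.3]
tool_rot: [[-1.0, -0.021, -0.001], [-0.021, 1.0, -0.0], [0.001, -0.0, -1.0]]
wrist_force: [-1.4, 0.8, -1.1]
finger_gap: 42.7
grasp_force: 0.0
```

```bash
python3 - <<'E'
from h import *
c=cap('wrist','w1.png')
o=arm.get_obs();print(o['t'],o['tool_pos'],o['tool_rot'][:,0],o['finger_gap'])
print(proj(c,[551,199,170]),proj(c,[551,189,170]),proj(c,o['tool_pos']))
E
```

```text
2.05 [550.63495903 195.11263215 218.45996626] [-9.99762196e-01 -2.18058357e-02  2.36881017e-04] 42.50985130278889
[327.66297306 258.49036768] [309.48202076 258.12876219] [320.59413531 299.74477908]
```

View pics/w1.png

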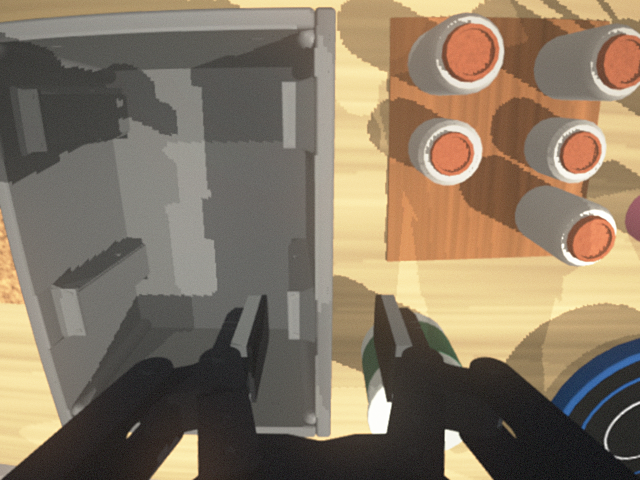

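Wrist view: the two pieces at (447,152) and (567,150) are short, so they are dishes; the other three are tall tumblers. The rim is at columns 316–334, about 3 mm left of the tool. I descend and pinch.

```bash
python3 - <<'E'
from h import *
c=cap('wrist')
for p in((333,10),(330,436),(326,258)): print(onz(c,p,170))
E
```

```text
[426.90265739 198.43033056 170.        ]
[679.24590781 204.49962789 170.        ]
[550.67038455 198.36565282 170.        ]
```

Call:
move_arm:
  targets:
    - [0,0.3,2,0,0]
    - [0,0,2.6,0,0]
    - [0,0,1,0,0]
    - [0,0,0,0,0]

```text
t: 2.6
tool_pos: [550.9, 197.8, 162.5]
tool_rot: [[-1.0, -0.022, -0.0], [-0.022, 1.0, -0.0], [0.001, -0.0, -1.0]]
wrist_force: [0.6, -0.2, 0.3]
finger_gap: 42.9
grasp_force: 0.0
```

Call:
move_arm:
  targets:
    - [0,0,0,0,-1]
    - [0,0,0,0,-1]
    - [0,0,0,0,-1]
    - [0,0,0,0,-1]
    - [0,0,0,0,-1]
    - [0,0,0,0,-1]

```text
t: 3.35
tool_pos: [551.2, 197.5, 162.5]
tool_rot: [[-1.0, -0.021, -0.0], [-0.021, 1.0, -0.0], [0.0, -0.0, -1.0]]
wrist_force: [0.0, 0.8, 0.4]
finger_gap: -0.1
grasp_force: 0.0
```

Call:
move_arm:
  targets:
    - [0,0,-0.5,0,-1]
    - [0,0,-0.8,0,-1]
    - [0,0,-0.8,0,-1]
    - [0,0,-0.8,0,-1]
    - [0,0,0,0,-1]

```text
t: 3.98
tool_pos: [551.4, 197.6, 192.3]
tool_rot: [[-1.0, -0.021, 0.001], [-0.021, 1.0, 0.0], [-0.001, 0.0, -1.0]]
wrist_force: [0.0, -0.1, -0.4]
finger_gap: -0.0
grasp_force: 0.0
```

```bash
python3 - <<'E'
from h import *
s=cap('side')['color'];w=cap('wrist')['color']
a=cv2.resize(s[170:320,230:400],(450,397),interpolation=3)
b=cv2.resize(w,(350,262)); im=np.zeros((397,800,3),np.uint8);im[:,:450]=a;im[:262,450:]=b
cv2.imwrite('pics/c2.png',im[:,:,::-1])
E
```

```text
(no output)
```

View pics/c2.png

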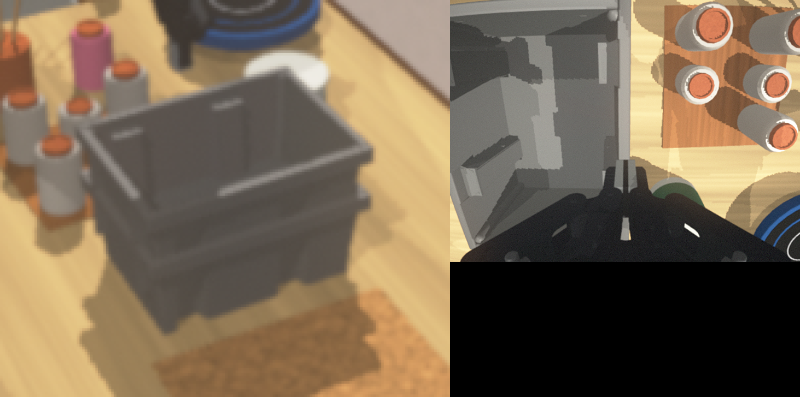

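The fingers shut on nothing, so I check the rim height by triangulation.

```bash
python3 - <<'E'
from h import *
from numpy.linalg import lstsq
t=cap('top','top1.png');s=cap('side','side1.png');o=arm.get_obs()
def tri(a,b):
    (o1,d1),(o2,d2)=ray(t,a),ray(s,b)
    k=lstsq(np.c_[d1,-d2],o2-o1,rcond=None)[0];return (o1+k[0]*d1+o2+k[1]*d2)/2
F=lambda x,y:(230+x*170/450,170+y*150/397)
print(tri((353.5,287.5),F(153,210)),tri((350,174),F(372,155)),tri((269,291),F(78,128)))
for z in(110,140,170,): print(z,[proj(s,[x,y,z]).round() for x,y in((426,9),(681,14))])
p=o['tool_pos'];print(p,'side',proj(s,p),'tip',proj(s,p-[0,0,14]))
im=cv2.cvtColor(t['color'],4)
a=cv2.resize(im[150:310,240:380],(350,400),interpolation=3);b=cv2.resize(s['color'][:,:,::-1][130:300,200:390],(447,400),interpolation=3)
cv2.imwrite('pics/c3.png',np.hstack([a,b]))
E
```

```text
[432.56479897   9.52206892 178.22913031] [683.05599211  14.2911526  159.82858258] [425.95815624 195.06131321 165.62912587]
110 [array([286., 271.]), array([369., 244.])]
140 [array([285., 262.]), array([370., 235.])]
170 [array([284., 253.]), array([370., 226.])]
[551.02204474 197.48697651 191.11357975] side [298.3217723  199.34445794] tip [298.51145878 203.50061756]
```

View pics/c3.png

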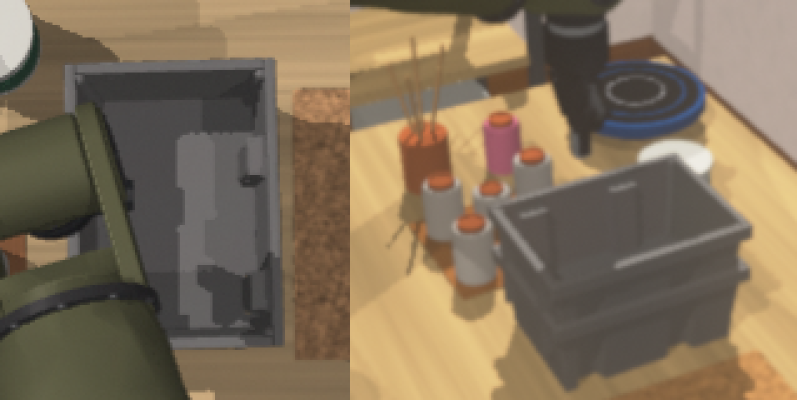

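Call:
move_arm:
  targets:
    - [0,0,0,0,0]
    - [0,0,0,0,0]
    - [0,0,0,0,0]
    - [0,0,2,0,0]
    - [0,0,2,0,0]
    - [0,0,1,0,0]
    - [0,0,0,0,0]

```text
t: 5.05
tool_pos: [551.0, 197.5, 141.2]
tool_rot: [[-1.0, -0.021, -0.001], [-0.021, 1.0, -0.0], [0.001, -0.0, -1.0]]
wrist_force: [0.8, 0.0, 0.4]
finger_gap: 42.8
grasp_force: 0.0
```

```bash
python3 - <<'E'
from h import *
s=cap('side');w=cap('wrist');o=arm.get_obs();p=o['tool_pos'];R=o['tool_rot']
for dz in(-30,-20,-10,0,14): print(dz,[proj(w,p+R@[x,0,dz]).round() for x in(0,11)],proj(s,p+R@[0,0,dz]).round())
a=cv2.resize(s['color'][130:300,220:390],(400,400),interpolation=3);b=cv2.resize(w['color'][150:450,170:470],(400,400))
cv2.imwrite('pics/c4.png',np.hstack([a,b])[:,:,::-1])
E
```

```text
-30 [array([320., 340.]), array([320., 313.])] [299. 205.]
-20 [array([320., 325.]), array([320., 300.])] [299. 208.]
-10 [array([320., 312.]), array([320., 288.])] [299. 211.]
0 [array([320., 301.]), array([320., 278.])] [299. 214.]
14 [array([320., 286.]), array([320., 265.])] [299. 218.]
```

View pics/c4.png

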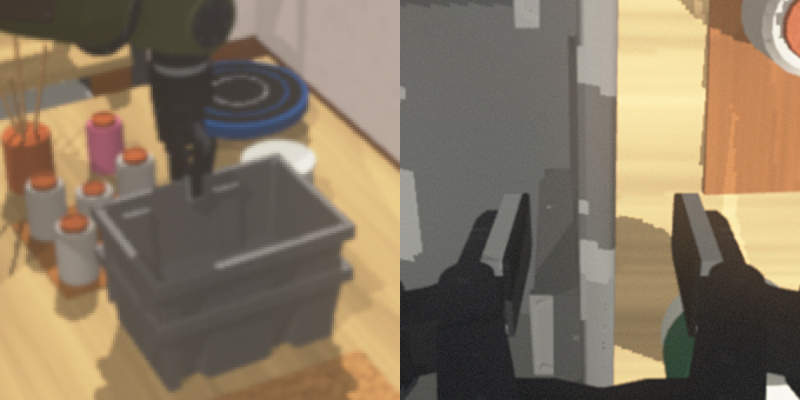

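The tips sit about 25 mm higher than I had assumed: shut, they are about 10 mm above the reported TCP. They now reach about 18 mm below the rim top, so I close.

Call:
move_arm:
  targets:
    - [0,0,0,0,-1]
    - [0,0,0,0,-1]
    - [0,0,0,0,-1]
    - [0,0,0,0,-1]
    - [0,0,0,0,-1]

```text
t: 5.78
tool_pos: [551.4, 197.4, 142.2]
tool_rot: [[-1.0, -0.021, 0.001], [-0.021, 1.0, -0.0], [-0.001, -0.0, -1.0]]
wrist_force: [-1.4, -1.0, 7.3]
finger_gap: 9.0
grasp_force: 59.1
```

Call:
move_arm:
  targets:
    - [0,0,-0.5,0,-1]
    - [0,0,-0.8,0,-1]
    - [0,0,-0.8,0,-1]
    - [0,0,-0.8,0,-1]
    - [0,0,0,0,-1]

```text
t: 6.4
tool_pos: [551.4, 197.7, 171.3]
tool_rot: [[-1.0, -0.021, 0.001], [-0.021, 1.0, 0.0], [-0.001, 0.0, -1.0]]
wrist_force: [0.4, -0.8, -4.5]
finger_gap: 9.0
grasp_force: 58.2
```

```bash
python3 - <<'E'
from h import *
s=cap('side');w=cap('wrist')
a=cv2.resize(s['color'][130:300,220:390],(400,400),interpolation=3);b=cv2.resize(w['color'],(400,300));b=np.vstack([b,np.zeros((100,400,3),np.uint8)])
cv2.imwrite('pics/c5.png',np.hstack([a,b])[:,:,::-1])
E
```

```text
(no output)
```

View pics/c5.png

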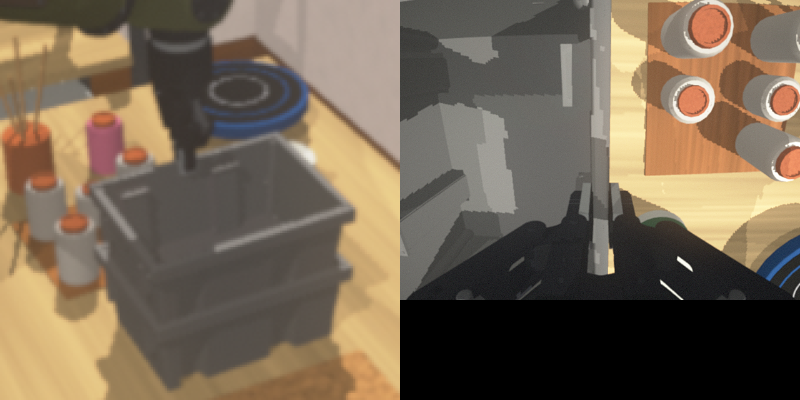

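Call:
move_arm:
  targets:
    - [0,0,-1,0,-1]
    - [0,0,-1.6,0,-1]
    - [0,0,-1.8,0,-1]
    - [0,0,-1.8,0,-1]
    - [0,0,-1.8,0,-1]
    - [0,0,-1.8,0,-1]
    - [0,0,-1.2,0,-1]
    - [0,0,0,4,-1]

```text
t: 7.5
tool_pos: [551.4, 197.6, 282.0]
tool_rot: [[-0.999, 0.05, 0.002], [0.05, 0.999, 0.001], [-0.002, 0.001, -1.0]]
wrist_force: [-0.3, 0.3, -3.4]
finger_gap: 8.9
grasp_force: 58.4
```

Call:
move_arm:
  targets:
    - [0,0,0,8,-1]
    - [0,0,0,10,-1]
    - [0,0,0,10,-1]
    - [0,0,0,10,-1]
    - [0,0,0,10,-1]
    - [0,0,0,10,-1]
    - [0,0,0,10,-1]
    - [0,0,0,10,-1]

```text
t: 8.5
tool_pos: [551.2, 197.5, 280.9]
tool_rot: [[-0.154, 0.988, 0.0], [0.988, 0.154, -0.0], [-0.0, 0.0, -1.0]]
wrist_force: [-0.0, 0.5, -4.4]
finger_gap: 9.0
grasp_force: 58.5
```

Call:
move_arm:
  targets:
    - [0,0,0,10,-1]
    - [0,0,0,10,-1]
    - [0,0,0,10,-1]
    - [0,0,0,10,-1]
    - [0,0,0,10,-1]
    - [0,0,0,10,-1]
    - [0,0,0,10,-1]
    - [0,0,0,10,-1]

```text
t: 9.5
tool_pos: [551.1, 197.4, 280.8]
tool_rot: [[0.946, 0.324, 0.0], [0.324, -0.946, -0.001], [-0.0, 0.001, -1.0]]
wrist_force: [0.7, 0.1, -3.5]
finger_gap: 8.8
grasp_force: 58.5
```

Call:
move_arm:
  targets:
    - [0,0,0,10,-1]
    - [0,0,0,8,-1]
    - [0,0,0,0,-1]
    - [0,0,0,0,-1]

```text
t: 10.0
tool_pos: [551.1, 197.5, 280.6]
tool_rot: [[1.0, 0.024, -0.0], [0.024, -1.0, -0.0], [-0.0, 0.0, -1.0]]
wrist_force: [0.1, 0.2, -4.0]
finger_gap: 8.9
grasp_force: 58.5
```

Call:
move_arm:
  targets:
    - [-0.1,2,0,0,-1]
    - [-0.1,4,0,0,-1]
    - [-0.2,4.6,0,0,-1]
    - [-0.2,4.6,0,0,-1]
    - [-0.2,4.6,0,0,-1]
    - [-0.1,4.6,0,0,-1]
    - [-0.1,4.6,0,0,-1]
    - [-0.1,4.6,0,0,-1]

```text
t: 11.0
tool_pos: [546.6, -141.0, 280.8]
tool_rot: [[1.0, 0.022, 0.0], [0.022, -1.0, -0.0], [0.0, 0.0, -1.0]]
wrist_force: [0.7, -0.1, -3.4]
finger_gap: 8.9
grasp_force: 58.6
```

Call:
move_arm:
  targets:
    - [-0.1,3.2,0,0,-1]
    - [0,2,0,0,-1]
    - [0,0,4,0,-1]
    - [0,0,4,0,-1]
    - [0,0,4,0,-1]
    - [0,0,3,0,-1]
    - [0,0,1.5,0,-1]
    - [0,0,0,0,-1]

```text
t: 12.0
tool_pos: [547.2, -190.6, 115.3]
tool_rot: [[1.0, 0.022, -0.001], [0.022, -1.0, 0.0], [-0.001, -0.0, -1.0]]
wrist_force: [0.6, -0.3, -4.5]
finger_gap: 9.0
grasp_force: 58.6
```

```bash
python3 - <<'E'
from h import *
t=cap('top','t6.png');s=cap('side','s6.png')
a=t['color'][150:330,150:560];b=s['color'][150:400,200:450]
cv2.imwrite('pics/c6.png',np.hstack([cv2.resize(a,(500,220)),cv2.resize(b,(220,220))])[:,:,::-1])
for p in((-3,-3),):pass
E
```

```text
(no output)
```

View pics/c6.png

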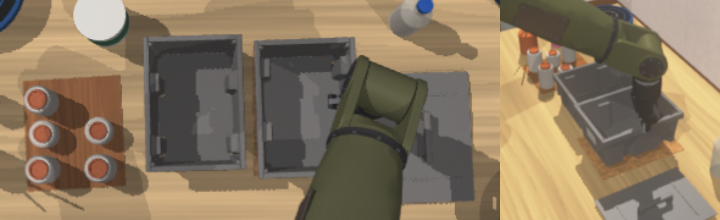

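Call:
move_arm:
  targets:
    - [0,0,1.5,0,-1]
    - [0,0,1,0,-1]
    - [0,0,0.5,0,-1]
    - [0,0,0.2,0,-1]
    - [0,0,0,0,-1]

```text
t: 12.72
tool_pos: [547.5, -191.0, 84.3]
tool_rot: [[1.0, 0.021, 0.001], [0.021, -1.0, -0.0], [0.001, 0.0, -1.0]]
wrist_force: [-3.2, -2.3, 5.8]
finger_gap: 8.6
grasp_force: 64.6
```

Call:
move_arm:
  targets:
    - [0,0,0,0,0.3]
    - [0,0,0,0,0.3]
    - [0,0,0,0,0.3]
    - [0,0,-3,0,0.3]
    - [0,0,-6,0,0.3]
    - [0,0,-6,0,0.3]
    - [0,0,0,0,0.8]

```text
t: 13.6
tool_pos: [548.7, -191.1, 238.4]
tool_rot: [[1.0, 0.021, 0.008], [0.021, -1.0, -0.003], [0.008, 0.003, -1.0]]
wrist_force: [-0.3, 0.4, -0.9]
finger_gap: 72.1
grasp_force: 0.0
```

Call:
move_arm:
  targets:
    - [-0.6,-3,0,0,0.6]
    - [-1.2,-5.6,0,0,0.6]
    - [-1.3,-5.8,0,0,0.6]
    - [-1.3,-5.8,0,0,0.6]
    - [-1.3,-5.8,0,0,0.6]
    - [-1.3,-5.8,0,0,0.6]
    - [-1.3,-5.8,0,0,0.6]
    - [-1.2,-5.6,0,0,0.6]

```text
t: 14.6
tool_pos: [442.2, 241.0, 232.7]
tool_rot: [[1.0, 0.021, -0.001], [0.021, -1.0, -0.0], [-0.001, 0.0, -1.0]]
wrist_force: [0.9, 0.4, -0.3]
finger_gap: 68.4
grasp_force: 0.0
```

Call:
move_arm:
  targets:
    - [-1,-4,1,0,0.6]
    - [-0.2,-1.7,2,0,0.6]
    - [0,0,4,0,0.6]
    - [0,0,0,0,0.6]

```text
t: 15.1
tool_pos: [428.6, 295.4, 160.6]
tool_rot: [[1.0, 0.021, -0.005], [0.021, -1.0, -0.003], [-0.005, 0.003, -1.0]]
wrist_force: [0.2, -0.2, 0.4]
finger_gap: 68.4
grasp_force: 0.0
```

```bash
cat >> h.py <<'E'
def clay(im):
    h=cv2.cvtColor(im,cv2.COLOR_RGB2HSV); return ((h[...,0]<14)&(h[...,1]>120)&(h[...,2]>150)).astype(np.uint8)
def feet(w,z,amin=300):
    n,_,st,ce=cv2.connectedComponentsWithStats(clay(w['color']))
    for i in range(1,n):
        if st[i,4]>amin: print('foot',ce[i].round(),st[i,2:],onz(w,ce[i],z)[:2].round(1))
E
python3 - <<'E'
from h import *
t=cap('top','t7.png');w=cap('wrist','w7.png');o=arm.get_obs();print(o['tool_pos'],o['joints'].round(2))
feet(w,87);print('dish');feet(w,53)
cv2.imwrite('pics/c7.png',np.hstack([cv2.resize(t['color'][160:310,255:455],(400,300),interpolation=3),cv2.resize(w['color'],(400,300))])[:,:,::-1])
E
```

```text
[430.29751316 295.96216557 164.14527871] [0.53 0.29 1.67 0.   1.19 2.08]
foot [110.  11.] [  62   28 1147] [556.8 412.5]
foot [331.  34.] [ 104   93 5905] [545.2 293.3]
foot [129.  64.] [ 23  30 430] [529.1 403.8]
foot [317. 106.] [  54   56 2165] [507.5 299.8]
foot [149. 114.] [  51   54 1805] [502.5 395. ]
foot [255. 152.] [ 13 102 341] [481.6 334.7]
foot [147. 163.] [ 31  32 530] [474.2 399. ]
foot [343. 165.] [  68   39 1012] [475.  284.3]
foot [322. 231.] [  59   59 2438] [434.  295.3]
foot [140. 231.] [  56   55 2007] [431.6 408.3]
dish
foot [110.  11.] [  62   28 1147] [563.5 429.5]
foot [331.  34.] [ 104   93 5905] [550.2 292.6]
foot [129.  64.] [ 23  30 430] [531.7 419.4]
foot [317. 106.] [  54   56 2165] [506.9 300. ]
foot [149. 114.] [  51   54 1805] [501.1 409.4]
foot [255. 152.] [ 13 102 341] [477.3 340.1]
foot [147. 163.] [ 31  32 530] [468.7 413.9]
foot [343. 165.] [  68   39 1012] [469.6 282.3]
foot [322. 231.] [  59   59 2438] [422.6 294.9]
foot [140. 231.] [  56   55 2007] [419.9 424.6]
```

View pics/c7.png

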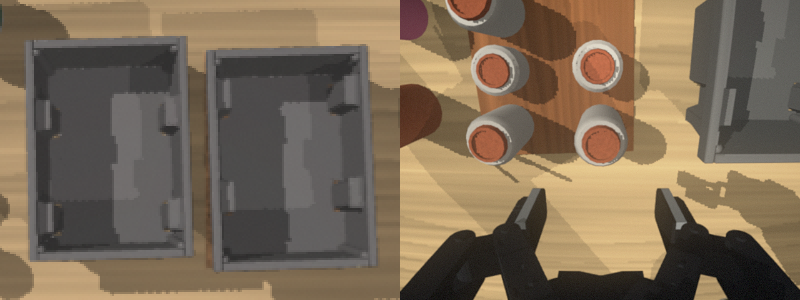

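```bash
cat > q.py <<'E'
from h import *
c=cap('top')
def rect(P,z):
    P=[onz(c,p,z)[:2] for p in P];m=np.mean(P,0)
    v=(P[0]+P[1]-P[2]-P[3])/2
    print(m.round(1),'len',np.linalg.norm(v).round(1),'yaw',np.degrees(np.arctan2(v[1],v[0])).round(2))
E
python3 - <<'E'
from q import *
rect([(268,181),(348.5,178.5),(351,288),(271.5,290)],110)
rect([(358.5,186),(438,183),(443,293),(362,295.5)],112)
E
```

```text
[552.8 106.8] len 252.8 yaw 1.15
[ 539.2 -101.9] len 253.5 yaw 1.11
```

Call:
move_arm:
  targets:
    - [0.2,0,3,0,0.7]
    - [0,0,4,0,0.7]
    - [0,0,4,0,0.7]
    - [0,0,2.6,0,0.7]
    - [0,0,0,0,0.7]
    - [0,0,0,0,-1]
    - [0,0,0,0,-1]
    - [0,0,0,0,-1]

```text
t: 16.25
tool_pos: [433.2, 296.5, 29.7]
tool_rot: [[1.0, 0.021, 0.003], [0.021, -1.0, 0.002], [0.003, -0.002, -1.0]]
wrist_force: [-1.0, -2.3, 7.9]
finger_gap: 54.3
grasp_force: 63.8
```

Call:
move_arm:
  targets:
    - [0,0,0,0,-1]
    - [0,0,-1,0,-1]
    - [0,0,-3,0,-1]
    - [0,0,-4,0,-1]
    - [0,0,-4,0,-1]
    - [0,0,-2,0,-1]
    - [0,0,0,0,-1]

```text
t: 17.12
tool_pos: [432.6, 296.4, 169.7]
tool_rot: [[1.0, 0.021, 0.003], [0.021, -1.0, 0.002], [0.003, -0.002, -1.0]]
wrist_force: [0.4, -0.2, -3.3]
finger_gap: 54.0
grasp_force: 63.9
```

Call:
move_arm:
  targets:
    - [0.8,3.2,0,0,-1]
    - [1.2,4.8,0,0,-1]
    - [1.2,4.8,0,0,-1]
    - [1.1,4.4,0,0,-1]
    - [0.5,2,0,0,-1]
    - [0,0,2,0,-1]
    - [0,0,4,0,-1]
    - [0,0,4,0,-1]

```text
t: 18.12
tool_pos: [483.5, 104.9, 65.8]
tool_rot: [[1.0, 0.021, -0.001], [0.021, -1.0, -0.0], [-0.001, 0.0, -1.0]]
wrist_force: [0.9, 0.0, -2.7]
finger_gap: 54.5
grasp_force: 64.1
```

Call:
move_arm:
  targets:
    - [0,0,2.8,0,-1]
    - [0,0,0.8,0,-1]
    - [0,0,0.3,0,-1]
    - [0,0,0,0,-1]

```text
t: 18.62
tool_pos: [484.0, 105.0, 30.8]
tool_rot: [[1.0, 0.021, -0.0], [0.021, -1.0, -0.0], [-0.0, 0.0, -1.0]]
wrist_force: [-18.5, -4.8, 30.8]
finger_gap: 53.9
grasp_force: 67.9
```

Call:
move_arm:
  targets:
    - [0,0,0,0,0.6]
    - [0,0,0,0,0.6]
    - [0,0,0,0,0.6]
    - [0,0,-3,0,0.6]
    - [0,0,-5,0,0.6]
    - [0,0,-5,0,0.6]
    - [0,0,0,0,0.6]

```text
t: 19.5
tool_pos: [485.6, 105.3, 162.0]
tool_rot: [[1.0, 0.021, 0.006], [0.021, -1.0, 0.001], [0.006, -0.001, -1.0]]
wrist_force: [0.1, -0.5, -1.2]
finger_gap: 68.4
grasp_force: 0.0
```

Call:
move_arm:
  targets:
    - [-0.5,-3.2,0,0,0.7]
    - [-0.9,-5.7,0,0,0.7]
    - [-0.9,-5.7,0,0,0.7]
    - [-0.9,-5.7,0,0,0.7]
    - [-0.9,-5.7,0,0,0.7]
    - [-0.7,-4.4,0,0,0.7]
    - [0,0,0,0,0.7]
    - [0,0,0,0,0.7]

```text
t: 20.5
tool_pos: [429.5, 407.4, 157.5]
tool_rot: [[1.0, 0.021, -0.001], [0.021, -1.0, -0.001], [-0.001, 0.001, -1.0]]
wrist_force: [0.8, 0.2, 0.5]
finger_gap: 72.6
grasp_force: 0.0
```

```bash
python3 - <<'E'
from h import *
t=cap('top','t8.png');w=cap('wrist','w8.png');o=arm.get_obs();print(o['tool_pos'],o['joints'].round(2))
feet(w,87,1200)
n,_,st,ce=cv2.connectedComponentsWithStats(clay(t['color'])[180:290,270:350])
for i in range(1,n):
    if st[i,4]>40: print(st[i],onz(t,ce[i]+[270,180],88)[:2])
E
```

```text
[430.04470407 406.96150656 158.11489454] [ 0.7   0.45  1.47 -0.    1.23  2.25]
foot [315.  11.] [  67   27 1229] [555.8 413.1]
foot [469.  29.] [ 160   88 6367] [549.8 331.9]
foot [278. 110.] [  41  188 2573] [505.4 432.1]
foot [488. 113.] [  55   55 2232] [507.4 316.2]
foot [318. 116.] [  54   56 2080] [502.5 410.4]
foot [462. 199.] [ 105  151 7058] [457.9 324.8]
foot [ 98. 166.] [  99   41 2183] [473.8 537.9]
foot [106. 200.] [ 110   44 2093] [453.1 536. ]
foot [317. 237.] [  61   57 2409] [432.1 409.8]
[ 34  78  15  15 158] [481.45886797 104.29832708]
```

Call:
move_arm:
  targets:
    - [0.2,-0.2,3,0,0.7]
    - [0,0,4,0,0.7]
    - [0,0,4,0,0.7]
    - [0,0,1.8,0,0.7]
    - [0,0,0,0,-1]
    - [0,0,0,0,-1]
    - [0,0,0,0,-1]
    - [0,0,0,0,-1]

```text
t: 21.6
tool_pos: [431.9, 410.2, 31.2]
tool_rot: [[1.0, 0.021, 0.001], [0.021, -1.0, 0.001], [0.001, -0.001, -1.0]]
wrist_force: [0.6, 0.5, -2.6]
finger_gap: 54.1
grasp_force: 63.2
```

Call:
move_arm:
  targets:
    - [0,0,-1,0,-1]
    - [0,0,-3,0,-1]
    - [0,0,-4,0,-1]
    - [0,0,-4,0,-1]
    - [0,0,-2,0,-1]
    - [0,0,0,0,-1]

```text
t: 22.35
tool_pos: [432.1, 410.5, 172.5]
tool_rot: [[1.0, 0.021, 0.003], [0.021, -1.0, 0.002], [0.003, -0.002, -1.0]]
wrist_force: [0.4, 0.1, -2.5]
finger_gap: 54.2
grasp_force: 63.7
```

Call:
move_arm:
  targets:
    - [1,2.6,0,0,-1]
    - [2,5.3,0,0,-1]
    - [2,5.3,0,0,-1]
    - [2,5.3,0,0,-1]
    - [2,5.3,0,0,-1]
    - [1.7,4.7,0,0,-1]
    - [0.8,2,0,0,-1]
    - [0,0,0,0,-1]

```text
t: 23.35
tool_pos: [553.1, 106.7, 169.6]
tool_rot: [[1.0, 0.019, -0.001], [0.019, -1.0, -0.0], [-0.001, 0.0, -1.0]]
wrist_force: [-0.7, 0.2, -2.8]
finger_gap: 54.3
grasp_force: 63.8
```

Call:
move_arm:
  targets:
    - [0,0,2,0,-1]
    - [0,0,4,0,-1]
    - [0,0,4,0,-1]
    - [0,0,2.6,0,-1]
    - [0,0,0.8,0,-1]
    - [0,0,0.3,0,-1]
    - [0,0,0,0,-1]

```text
t: 24.22
tool_pos: [553.5, 107.9, 34.3]
tool_rot: [[1.0, 0.021, 0.001], [0.021, -1.0, 0.0], [0.001, -0.0, -1.0]]
wrist_force: [0.1, -0.1, -1.9]
finger_gap: 53.9
grasp_force: 63.8
```

Call:
move_arm:
  targets:
    - [0,0,0,0,0.6]
    - [0,0,0,0,0.6]
    - [0,0,0,0,0.6]
    - [0,0,-3,0,0.6]
    - [0,0,-5,0,0.6]
    - [0,0,-5,0,0.6]
    - [0,0,0,0,0.6]

```text
t: 25.1
tool_pos: [554.6, 107.7, 167.6]
tool_rot: [[1.0, 0.021, 0.007], [0.021, -1.0, 0.001], [0.007, -0.001, -1.0]]
wrist_force: [0.1, -0.0, -1.4]
finger_gap: 68.7
grasp_force: 0.0
```

Call:
move_arm:
  targets:
    - [0.2,-3.2,0,0,0.7]
    - [0.3,-5.7,0,0,0.7]
    - [0.4,-5.7,0,0,0.7]
    - [0.3,-5.7,0,0,0.7]
    - [0.3,-5.7,0,0,0.7]
    - [0.3,-4.6,0,0,0.7]
    - [0,0,0,0,0.7]
    - [0,0,0,0,0.7]

```text
t: 26.1
tool_pos: [564.4, 413.3, 162.3]
tool_rot: [[1.0, 0.021, -0.001], [0.021, -1.0, -0.001], [-0.001, 0.001, -1.0]]
wrist_force: [1.3, -0.6, 0.1]
finger_gap: 72.8
grasp_force: 0.0
```

```bash
python3 - <<'E'
from h import *
t=cap('top','t9.png');w=cap('wrist','w9.png');o=arm.get_obs();print(o['tool_pos'],o['joints'].round(2))
feet(w,87,1200)
n,_,st,ce=cv2.connectedComponentsWithStats(clay(t['color'])[180:290,270:350])
for i in range(1,n):
    if st[i,4]>40: print(st[i],onz(t,ce[i]+[270,180],88)[:2])
E
```

```text
[564.86083094 412.73850473 163.24454558] [ 0.58  0.68  1.09 -0.    1.37  2.13]
foot [443. 187.] [  154   122 10854] [598.5 341.3]
foot [294. 167.] [  81   83 2376] [608.4 429.7]
foot [127. 229.] [  56   56 2097] [568.6 534. ]
foot [320. 233.] [  60   58 2412] [567.9 413.8]
foot [355. 332.] [ 160  147 8354] [498.3 388.8]
foot [322. 301.] [  46   42 1343] [521.3 411.3]
foot [125. 355.] [  69   35 1397] [474.3 549.3]
[ 32  48  15  15 159] [551.44903893 107.76599881]
```

Call:
move_arm:
  targets:
    - [0.2,0,3,0,0.7]
    - [0,0,4,0,0.7]
    - [0,0,4,0,0.7]
    - [0,0,2.2,0,0.7]
    - [0,0,0,0,-1]
    - [0,0,0,0,-1]
    - [0,0,0,0,-1]
    - [0,0,0,0,-1]

```text
t: 27.2
tool_pos: [566.9, 414.1, 32.3]
tool_rot: [[1.0, 0.021, 0.001], [0.021, -1.0, 0.001], [0.001, -0.001, -1.0]]
wrist_force: [0.1, -0.4, -2.2]
finger_gap: 54.3
grasp_force: 64.3
```

Call:
move_arm:
  targets:
    - [0,0,-1,0,-1]
    - [0,0,-3,0,-1]
    - [0,0,-4,0,-1]
    - [0,0,-4,0,-1]
    - [0,0,-2,0,-1]
    - [0,0,0,0,-1]

```text
t: 27.95
tool_pos: [566.9, 414.1, 172.7]
tool_rot: [[1.0, 0.021, 0.002], [0.021, -1.0, 0.001], [0.002, -0.001, -1.0]]
wrist_force: [-0.0, -0.5, -3.3]
finger_gap: 54.2
grasp_force: 64.5
```

Call:
move_arm:
  targets:
    - [0.4,2.6,0,0,-1]
    - [0.8,5.3,0,0,-1]
    - [0.8,5.3,0,0,-1]
    - [0.8,5.3,0,0,-1]
    - [0.8,5.3,0,0,-1]
    - [0.8,4.8,0,0,-1]
    - [0.4,2,0,0,-1]
    - [0,0,0,0,-1]

```text
t: 28.95
tool_pos: [620.9, 108.0, 170.1]
tool_rot: [[1.0, 0.019, -0.002], [0.019, -1.0, -0.0], [-0.002, 0.0, -1.0]]
wrist_force: [-0.5, -0.3, -1.9]
finger_gap: 54.1
grasp_force: 64.4
```

Call:
move_arm:
  targets:
    - [0,0,2,0,-1]
    - [0,0,4,0,-1]
    - [0,0,4,0,-1]
    - [0,0,2.6,0,-1]
    - [0,0,0.8,0,-1]
    - [0,0,0.25,0,-1]
    - [0,0,0,0,-1]

```text
t: 29.82
tool_pos: [621.5, 109.4, 35.9]
tool_rot: [[1.0, 0.021, 0.001], [0.021, -1.0, 0.0], [0.001, -0.0, -1.0]]
wrist_force: [-0.8, -0.5, -2.1]
finger_gap: 53.9
grasp_force: 64.4
```

Call:
move_arm:
  targets:
    - [0,0,0,0,0.6]
    - [0,0,0,0,0.6]
    - [0,0,0,0,0.6]
    - [0,0,-3,0,0.6]
    - [0,0,-6,0,0.6]
    - [0,0,-6,0,0.6]
    - [0,0,0,0,0]

```text
t: 30.7
tool_pos: [622.8, 109.2, 190.6]
tool_rot: [[1.0, 0.021, 0.009], [0.021, -1.0, 0.001], [0.009, -0.001, -1.0]]
wrist_force: [-0.3, 0.1, -0.0]
finger_gap: 51.8
grasp_force: 0.0
```

Call:
move_arm:
  targets:
    - [-1,3.2,0,0,0]
    - [-1.5,5.5,0,0,0]
    - [-1.5,5.5,0,0,0]
    - [-1.5,5.5,0,0,0]
    - [-1.5,5.3,0,0,0]
    - [-1.4,4.8,0,0,0]
    - [0,0,0,0,0]
    - [0,0,0,0,0]

```text
t: 31.7
tool_pos: [543.2, -190.4, 184.3]
tool_rot: [[1.0, 0.021, -0.001], [0.021, -1.0, 0.001], [-0.001, -0.001, -1.0]]
wrist_force: [-0.6, 1.2, -0.1]
finger_gap: 43.0
grasp_force: 0.0
```

```bash
python3 - <<'E'
from h import *
t=cap('top','t10.png');w=cap('wrist','w10.png');o=arm.get_obs();print(o['tool_pos'],o['joints'].round(2))
cv2.imwrite('pics/c10.png',np.hstack([cv2.resize(t['color'][160:310,255:455],(400,300),interpolation=3),cv2.resize(w['color'],(400,300))])[:,:,::-1])
E
```

```text
[ 543.56315832 -189.72083081  184.64628258] [-0.4   0.39  1.49  0.    1.27  1.15]
```

View pics/c10.png

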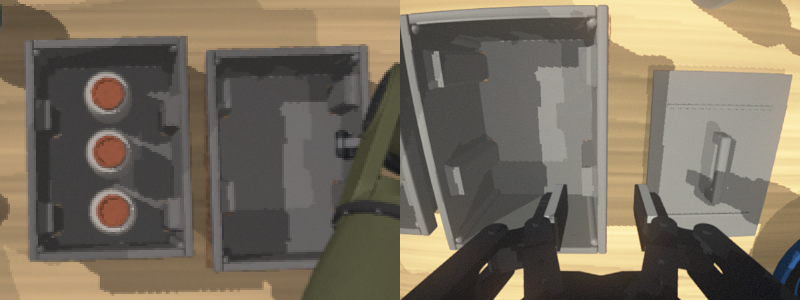

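Composite: all three tumblers stand in the lower tote (crop px (107,93), (110,150), (110,210)). The upper tote stands half-turned on the mat. Next I measure its right rim.

```bash
python3 - <<'E'
from h import *
w=cap('wrist')
g=cv2.cvtColor(w['color'],7)
for r in(60,150,230,300): 
    x=np.arange(300,360); print(r,g[r,300:350].tolist()[::2])
for p in((331,10),(331,400),(331,200)): print(onz(w,p,112))
E
```

```text
60 [78, 78, 80, 81, 84, 83, 119, 123, 154, 159, 168, 168, 165, 163, 163, 161, 117, 174, 162, 219, 226, 225, 227, 225, 224]
150 [141, 140, 141, 137, 122, 119, 120, 124, 149, 162, 165, 168, 162, 164, 161, 147, 117, 160, 160, 160, 158, 165, 160, 158, 162]
230 [114, 121, 111, 115, 117, 122, 123, 122, 155, 164, 164, 170, 163, 169, 168, 137, 132, 160, 158, 160, 157, 161, 156, 158, 160]
300 [162, 160, 163, 163, 163, 147, 140, 140, 137, 162, 161, 163, 164, 163, 159, 124, 152, 173, 169, 169, 168, 166, 165, 167, 167]
[ 670.43405014 -191.75564529  112.        ]
[ 422.20867054 -199.36513099  112.        ]
[ 568.70363911 -194.74365453  112.        ]
```

Call:
move_arm:
  targets:
    - [0,0,3,0,0]
    - [0,0,4,0,0]
    - [0,0,3,0,0]
    - [0,0,0,0,0]
    - [0,0,0,0,-1]
    - [0,0,0,0,-1]
    - [0,0,0,0,-1]
    - [0,0,0,0,-1]

```text
t: 32.85
tool_pos: [544.2, -191.0, 86.8]
tool_rot: [[1.0, 0.021, 0.003], [0.021, -1.0, -0.001], [0.003, 0.001, -1.0]]
wrist_force: [0.2, -0.4, 7.1]
finger_gap: 8.7
grasp_force: 59.6
```

Call:
move_arm:
  targets:
    - [0,0,0,0,-1]
    - [0,0,-1,0,-1]
    - [0,0,-2,0,-1]
    - [0,0,-3,0,-1]
    - [0,0,-4,0,-1]
    - [0,0,-4,0,-1]
    - [0,0,-3,0,-1]
    - [0,0,0,0,-1]

```text
t: 33.85
tool_pos: [543.8, -191.0, 257.4]
tool_rot: [[1.0, 0.021, 0.004], [0.021, -1.0, -0.002], [0.004, 0.002, -1.0]]
wrist_force: [-0.9, -0.9, -4.3]
finger_gap: 8.7
grasp_force: 58.5
```

```bash
python3 - <<'E'
from h import *
t=cap('top','t11.png');o=arm.get_obs();print(o['tool_pos'],o['finger_gap'])
cv2.imwrite('pics/c11.png',cv2.resize(t['color'][160:310,255:455],(800,600),interpolation=3)[:,:,::-1])
E
```

```text
[ 543.28500926 -190.7344659   255.14842973] 8.724847970368712
```

View pics/c11.png

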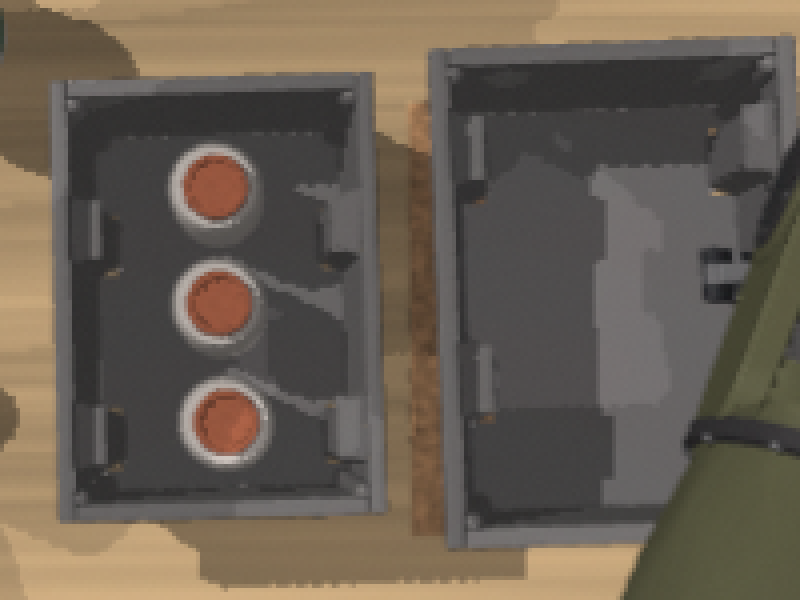

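```bash
python3 - <<'E'
from q import *
f=lambda x,y:(x/4+255,y/4+160)
L=[f(50,82),f(373,72),f(386,512),f(60,523)];rect(L,110)
A,B,C=[onz(c,f(*p),280)[:2] for p in((429,50),(795,37),(449,550))]
print(A,B,C,np.linalg.norm(A-C),np.linalg.norm(A-B),'centre',(B+C)/2)
l=[onz(c,p,110)[:2] for p in L];print('lower left mid',(l[0]+l[3])/2,'upper left mid',(A+C)/2, 'lower far mid',(l[0]+l[1])/2,'upper far',(A+B)/2)
o=arm.get_obs();print(o['tool_pos'])
E
```

```text
[553.  107.8] len 254.9 yaw 1.08
[663.96857841  -5.41757588] [ 669.33684684 -193.54309462] [409.4271819  -11.85653863] 254.62282454358072 188.20209644717994 centre [ 539.38201437 -102.69981663]
lower left mid [550.77978972 201.37889799] upper left mid [536.69788015  -8.63705726] lower far mid [680.37462091 110.23012714] upper far [666.65271262 -99.48033525]
[ 542.92771733 -190.63940186  253.87233789]
```

Call:
move_arm:
  targets:
    - [0.2,-2,0,0,-1]
    - [0.3,-3.5,0,0,-1]
    - [0.3,-4,0,0,-1]
    - [0.3,-4,0,0,-1]
    - [0.3,-4,0,0,-1]
    - [0.3,-2.5,0,0,-1]
    - [0.1,-1,0,0,-1]
    - [0,0,0,0,-1]

```text
t: 34.95
tool_pos: [556.7, 20.0, 254.4]
tool_rot: [[1.0, 0.022, -0.001], [0.022, -1.0, -0.0], [-0.001, 0.0, -1.0]]
wrist_force: [0.2, 0.4, -4.0]
finger_gap: 8.7
grasp_force: 58.5
```

Call:
move_arm:
  targets:
    - [0,0,0,0,-1]
    - [0,0,1.5,0,-1]
    - [0,0,1,0,-1]
    - [0,0,0,0,-1]

```text
t: 35.45
tool_pos: [556.5, 19.3, 228.6]
tool_rot: [[1.0, 0.021, -0.002], [0.021, -1.0, 0.0], [-0.002, -0.0, -1.0]]
wrist_force: [-0.4, 0.4, -4.1]
finger_gap: 8.3
grasp_force: 58.5
```

```bash
python3 - <<'E'
from h import *
t=cap('top','t12.png');s=cap('side');o=arm.get_obs();print(o['tool_pos'])
cv2.imwrite('pics/c12.png',np.hstack([cv2.resize(t['color'][160:310,255:375],(360,450),interpolation=3),cv2.resize(s['color'][150:310,225:385],(440,450),interpolation=3)])[:,:,::-1])
E
```

```text
[556.97799332  19.47977267 230.00887315]
```

View pics/c12.png

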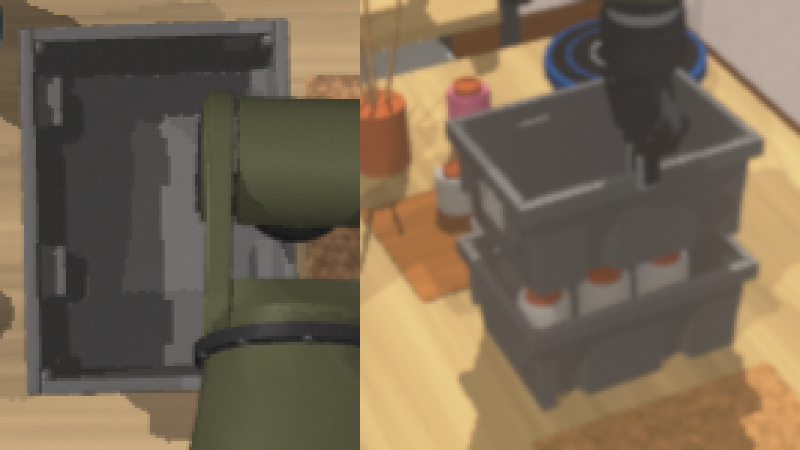

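```bash
python3 - <<'E'
from q import *
f=lambda x,y:(x/3+255,y/3+160)
A,B,C=[onz(c,f(*p),255)[:2] for p in((21,31),(287,20),(28,396))]
print(A,B,C,np.linalg.norm(A-C),np.linalg.norm(A-B),'centre',(B+C)/2)
E
```

```text
[675.1298268  202.29941524] [681.09535933  16.99810791] [422.02323236 197.67758995] 253.1487890901373 185.397308713044 centre [551.55929584 107.33784893]
```

Call:
move_arm:
  targets:
    - [0,0,1.5,0,-1]
    - [0,0,1.5,0,-1]
    - [0,0,0.5,0,-1]
    - [0,0,0,0,-1]

```text
t: 36.1
tool_pos: [556.8, 19.6, 194.5]
tool_rot: [[1.0, 0.021, -0.001], [0.021, -1.0, -0.0], [-0.001, -0.0, -1.0]]
wrist_force: [-0.2, -0.5, -2.6]
finger_gap: 8.7
grasp_force: 58.6
```

Alignment is within 2 mm; I lower gently.

Call:
move_arm:
  targets:
    - [0,0,0.7,0,-1]
    - [0,0,0.4,0,-1]
    - [0,0,0,0,-1]

```text
t: 36.48
tool_pos: [557.0, 19.7, 183.9]
tool_rot: [[1.0, 0.021, 0.0], [0.021, -1.0, 0.0], [0.0, -0.0, -1.0]]
wrist_force: [-0.9, 1.0, -2.2]
finger_gap: 8.5
grasp_force: 59.3
```

Call:
move_arm:
  targets:
    - [0,0,0.3,0,-1]
    - [0,0,0,0,-1]
    - [0,0,0,0,-1]

```text
t: 36.85
tool_pos: [557.1, 19.6, 181.3]
tool_rot: [[1.0, 0.021, 0.001], [0.021, -1.0, 0.0], [0.001, -0.0, -1.0]]
wrist_force: [0.9, -2.0, 2.0]
finger_gap: 8.5
grasp_force: 61.3
```

Call:
move_arm:
  targets:
    - [0,0,0,0,0.3]
    - [0,0,0,0,0.3]
    - [0,0,0,0,0.3]
    - [0,0,-3,0,0.3]
    - [0,0,-5,0,0.3]
    - [-0.4,-2.5,-1,0,0.7]
    - [-0.9,-5.5,0,0,0.7]
    - [-0.9,-5.5,0,0,0.7]

```text
t: 37.85
tool_pos: [531.7, 155.4, 271.2]
tool_rot: [[1.0, 0.02, 0.0], [0.02, -1.0, 0.0], [0.0, -0.0, -1.0]]
wrist_force: [0.7, 0.1, -0.3]
finger_gap: 72.3
grasp_force: 0.0
```

Call:
move_arm:
  targets:
    - [-0.9,-5.5,0,0,0.7]
    - [-0.9,-5.3,2,0,0.7]
    - [-0.5,-3.7,5,0,0.7]
    - [0,0,6,0,0.7]
    - [0,0,0,0,0.7]
    - [0,0,0,0,0.7]

```text
t: 38.6
tool_pos: [507.1, 298.7, 143.6]
tool_rot: [[1.0, 0.021, 0.003], [0.021, -1.0, 0.001], [0.003, -0.001, -1.0]]
wrist_force: [0.3, -0.1, 0.6]
finger_gap: 72.5
grasp_force: 0.0
```

```bash
python3 - <<'E'
from h import *
t=cap('top','t13.png');s=cap('side');w=cap('wrist');o=arm.get_obs();print(o['tool_pos'])
feet(w,53,1500)
cv2.imwrite('pics/c13.png',np.hstack([cv2.resize(t['color'][160:320,255:555],(480,256),interpolation=3),cv2.resize(s['color'][150:310,225:385],(256,256),interpolation=3)])[:,:,::-1])
E
```

```text
[507.11300269 298.66349148 143.65103623]
foot [256. 170.] [  277   284 44083] [546.6 340.3]
foot [319. 230.] [  54   51 1995] [507.9 300.4]
foot [155. 235.] [  50   50 1689] [502.1 409.4]
foot [174. 280.] [  76   47 2082] [469.5 399.6]
```

View pics/c13.png

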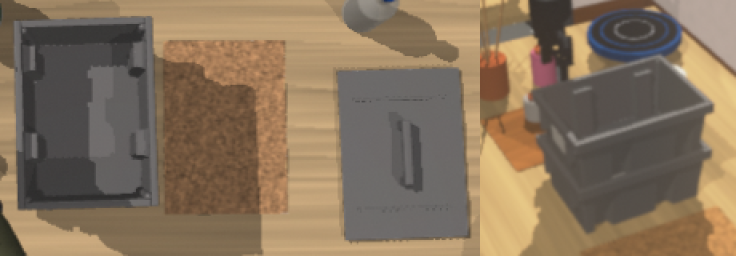

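```bash
python3 - <<'E'
from q import *
f=lambda x,y:(x/1.6+255,y/1.6+160)
rect([f(14,20),f(152,15),f(158,206),f(18,211)],206)
E
```

```text
[553.2 107.4] len 257.9 yaw 1.09
```

Call:
move_arm:
  targets:
    - [0,-0.2,3,0,0.7]
    - [0,0,4,0,0.7]
    - [0,0,4,0,0.7]
    - [0,0,2,0,0.7]
    - [0,0,0.5,0,0.7]
    - [0,0,0,0,0.7]

```text
t: 39.55
tool_pos: [506.7, 300.9, 7.2]
tool_rot: [[1.0, 0.021, 0.001], [0.021, -1.0, 0.001], [0.001, -0.001, -1.0]]
wrist_force: [-0.2, -0.1, 0.3]
finger_gap: 72.8
grasp_force: 0.0
```

Call:
move_arm:
  targets:
    - [0,0,0,0,-1]
    - [0,0,0,0,-1]
    - [0,0,0,0,-1]
    - [0,0,0,0,-1]
    - [0,0,-1,0,-1]
    - [0,0,-3,0,-1]
    - [0,0,-5,0,-1]
    - [0,0,-5,0,-1]

```text
t: 40.55
tool_pos: [505.8, 300.5, 148.3]
tool_rot: [[1.0, 0.021, 0.0], [0.021, -1.0, 0.0], [0.0, -0.0, -1.0]]
wrist_force: [0.5, -0.3, -1.3]
finger_gap: 52.0
grasp_force: 62.9
```

Call:
move_arm:
  targets:
    - [0,0,-5,0,-1]
    - [0,0,-4,0,-1]
    - [0,0,0,0,-1]

```text
t: 40.92
tool_pos: [506.7, 301.0, 240.2]
tool_rot: [[1.0, 0.021, 0.006], [0.021, -1.0, 0.003], [0.006, -0.003, -1.0]]
wrist_force: [-0.0, 0.0, -1.8]
finger_gap: 51.4
grasp_force: 62.9
```

Call:
move_arm:
  targets:
    - [0,3,0,0,-1]
    - [-0.1,5,0,0,-1]
    - [-0.1,5,0,0,-1]
    - [-0.1,4.4,0,0,-1]
    - [0,2,0,0,-1]
    - [0,0,2,0,-1]
    - [0,0,4,0,-1]
    - [0,0,4,0,-1]

```text
t: 41.92
tool_pos: [506.5, 106.4, 134.4]
tool_rot: [[1.0, 0.021, -0.001], [0.021, -1.0, -0.0], [-0.001, 0.0, -1.0]]
wrist_force: [0.6, 0.0, -2.4]
finger_gap: 51.7
grasp_force: 63.0
```

Call:
move_arm:
  targets:
    - [0,0,2.2,0,-1]
    - [0,0,0.5,0,-1]
    - [0,0,0,0,-1]
    - [0,0,0,0,-1]

```text
t: 42.42
tool_pos: [507.5, 106.6, 110.0]
tool_rot: [[1.0, 0.021, 0.002], [0.021, -1.0, 0.0], [0.002, -0.0, -1.0]]
wrist_force: [-0.2, 0.6, -1.0]
finger_gap: 52.1
grasp_force: 63.0
```

Call:
move_arm:
  targets:
    - [0,0,0.3,0,-1]
    - [0,0,0.2,0,-1]
    - [0,0,0,0,-1]

```text
t: 42.8
tool_pos: [507.3, 106.6, 104.9]
tool_rot: [[1.0, 0.021, 0.001], [0.021, -1.0, 0.0], [0.001, -0.0, -1.0]]
wrist_force: [-5.0, -0.3, 10.0]
finger_gap: 51.7
grasp_force: 64.1
```

Call:
move_arm:
  targets:
    - [0,0,0,0,0.5]
    - [0,0,0,0,0.5]
    - [0,0,0,0,0.5]
    - [0,0,-3,0,0.5]
    - [0,0,-5,0,0.5]
    - [0,0,-5,0,0.5]
    - [-0.1,-2.5,0,0,0.7]
    - [-0.1,-5.4,0,0,0.7]

```text
t: 43.8
tool_pos: [503.8, 185.4, 234.7]
tool_rot: [[1.0, 0.018, 0.001], [0.018, -1.0, 0.0], [0.001, -0.0, -1.0]]
wrist_force: [0.7, 0.5, -0.9]
finger_gap: 72.7
grasp_force: 0.0
```

Call:
move_arm:
  targets:
    - [-0.1,-5.4,0,0,0.7]
    - [0,-5.4,0,0,0.7]
    - [0.2,-5.4,2,0,0.7]
    - [0.2,-5.2,2,0,0.7]
    - [0,-1.1,5,0,0.7]
    - [0,0,1,0,0.7]
    - [0,0,0,0,0.7]
    - [0,0,0,0,0.7]

```text
t: 44.8
tool_pos: [502.7, 410.3, 136.4]
tool_rot: [[1.0, 0.02, 0.003], [0.02, -1.0, 0.002], [0.003, -0.002, -1.0]]
wrist_force: [-0.8, -0.8, 0.0]
finger_gap: 72.7
grasp_force: 0.0
```

```bash
python3 - <<'E'
from h import *
t=cap('top');w=cap('wrist');o=arm.get_obs();print(o['tool_pos'])
feet(w,53,1500)
n,_,st,ce=cv2.connectedComponentsWithStats(clay(t['color'])[165:300,260:360])
for i in range(1,n):
    if st[i,4]>40: print(st[i],onz(t,ce[i]+[260,165],150)[:2])
E
```

```text
[502.40764898 410.36016533 135.95057029]
foot [396. 177.] [  287   289 55804] [540.7 366. ]
foot [ 86. 133.] [  65   72 3107] [564.4 553.6]
foot [321. 235.] [  55   53 2078] [502.5 410.7]
foot [ 97. 294.] [ 102   86 2629] [456.5 564.1]
foot [122. 327.] [ 106   38 1512] [430.6 550.3]
[ 42  81  16  15 153] [506.18079249 106.44708137]
```

Call:
move_arm:
  targets:
    - [0,0,3,0,0.7]
    - [0,0,4,0,0.7]
    - [0,0,4,0,0.7]
    - [0,0,1.8,0,0.7]
    - [0,0,0,0,-1]
    - [0,0,0,0,-1]
    - [0,0,0,0,-1]
    - [0,0,0,0,-1]

```text
t: 45.9
tool_pos: [502.1, 410.8, 7.0]
tool_rot: [[1.0, 0.021, 0.001], [0.021, -1.0, 0.001], [0.001, -0.001, -1.0]]
wrist_force: [-0.3, -0.6, 3.4]
finger_gap: 51.8
grasp_force: 63.0
```

Call:
move_arm:
  targets:
    - [0,0,0,0,-1]
    - [0,0,-2,0,-1]
    - [0,0,-4,0,-1]
    - [0,0,-5,0,-1]
    - [0,0,-5,0,-1]
    - [0,0,-5,0,-1]
    - [0,0,-2.5,0,-1]
    - [0,0,0,0,-1]

```text
t: 46.9
tool_pos: [501.9, 410.8, 243.9]
tool_rot: [[1.0, 0.021, 0.003], [0.021, -1.0, 0.003], [0.004, -0.002, -1.0]]
wrist_force: [-0.1, 0.3, -1.9]
finger_gap: 52.3
grasp_force: 63.0
```

Call:
move_arm:
  targets:
    - [0.8,2.6,0,0,-1]
    - [1.6,5.3,0,0,-1]
    - [1.6,5.3,0,0,-1]
    - [1.6,5.3,0,0,-1]
    - [1.6,5.3,0,0,-1]
    - [1.2,4.6,0,0,-1]
    - [0.6,2,0,0,-1]
    - [0,0,0,0,-1]

```text
t: 47.9
tool_pos: [598.0, 107.8, 240.0]
tool_rot: [[1.0, 0.02, -0.001], [0.02, -1.0, -0.0], [-0.001, 0.0, -1.0]]
wrist_force: [-0.3, -0.3, -0.9]
finger_gap: 51.8
grasp_force: 63.0
```

Call:
move_arm:
  targets:
    - [0,0,2,0,-1]
    - [0,0,4,0,-1]
    - [0,0,4,0,-1]
    - [0,0,2,0,-1]
    - [0,0,0,0,-1]

```text
t: 48.52
tool_pos: [596.8, 109.9, 119.3]
tool_rot: [[1.0, 0.023, -0.003], [0.023, -1.0, -0.0], [-0.003, 0.0, -1.0]]
wrist_force: [-0.0, 0.1, -0.1]
finger_gap: 52.2
grasp_force: 63.0
```

Call:
move_arm:
  targets:
    - [0,0,0.8,0,-1]
    - [0,0,0.5,0,-1]
    - [0,0,0.2,0,-1]
    - [0,0,0,0,-1]

```text
t: 49.02
tool_pos: [598.1, 108.5, 106.1]
tool_rot: [[1.0, 0.021, 0.0], [0.021, -1.0, 0.0], [0.0, -0.0, -1.0]]
wrist_force: [0.2, 0.6, -1.0]
finger_gap: 52.2
grasp_force: 63.0
```

Call:
move_arm:
  targets:
    - [0,0,0,0,0.5]
    - [0,0,0,0,0.5]
    - [0,0,0,0,0.5]
    - [0,0,-3,0,0.5]
    - [0,0,-5,0,0.5]
    - [0,0,-5,0,0.3]
    - [0,0,-2,0,0]
    - [0,0,0,0,0]

```text
t: 50.02
tool_pos: [598.4, 108.5, 257.4]
tool_rot: [[1.0, 0.021, 0.003], [0.021, -1.0, 0.0], [0.003, -0.0, -1.0]]
wrist_force: [0.9, 0.4, -0.6]
finger_gap: 42.5
grasp_force: 0.0
```

```bash
python3 - <<'E'
from q import *
o=arm.get_obs();print(o['tool_pos'])
im=c['color'];h=cv2.cvtColor(im,cv2.COLOR_RGB2HSV)
m=((h[...,1]<40)&(h[...,2]>60)&(h[...,2]<140)).astype(np.uint8)
r=np.zeros_like(m);r[195:340,445:556]=m[195:340,445:556];r=cv2.morphologyEx(r,cv2.MORPH_OPEN,np.ones((3,3)))
n,l,st,ce=cv2.connectedComponentsWithStats(r);i=1+np.argmax(st[1:,4]);print(st[i])
cn=max(cv2.findContours((l==i).astype(np.uint8),0,2)[0],key=cv2.contourArea)
P=np.array([onz(c,p[0],12)[:2] for p in cn],np.float32);print(cv2.minAreaRect(P))
E
```

```text
[598.00037662 108.49180628 255.60991617]
[ 466  203   82  107 8032]
((503.54339599609375, -375.9086608886719), (260.3855285644531, 191.25180053710938), 1.1438943147659302)
```

Call:
move_arm:
  targets:
    - [-0.6,2.8,0,0,0]
    - [-1.2,5.5,0,0,0]
    - [-1.2,5.5,0,0,0]
    - [-1.2,5.5,0,0,0]
    - [-1.2,5.5,0,0,0]
    - [-1.2,5.5,0,0,0]
    - [-1.2,5.5,1,0,0]
    - [-1.2,5.5,1,0,0]

```text
t: 51.08
tool_pos: [515.8, -307.8, 233.9]
tool_rot: [[1.0, 0.021, -0.002], [0.021, -1.0, 0.001], [-0.002, -0.001, -1.0]]
wrist_force: [0.9, -0.2, 0.4]
finger_gap: 42.3
grasp_force: 0.0
```

Call:
move_arm:
  targets:
    - [-1.2,5,1,0,0]
    - [-0.2,1.95,3,0,0]
    - [0,0,5,0,0]
    - [0,0,4,0,0]
    - [0,0,0,0,0]
    - [0,0,0,0,0]

```text
t: 51.82
tool_pos: [504.6, -376.3, 107.2]
tool_rot: [[1.0, 0.021, 0.001], [0.021, -1.0, -0.001], [0.001, 0.001, -1.0]]
wrist_force: [0.3, 0.3, 0.1]
finger_gap: 42.7
grasp_force: 0.0
```

```bash
python3 - <<'E'
from h import *
w=cap('wrist');t=cap('top');o=arm.get_obs();print(o['tool_pos'])
# corners of lid in wrist
h=cv2.cvtColor(w['color'],cv2.COLOR_RGB2HSV)
m=((h[...,1]<45)&(h[...,2]>90)).astype(np.uint8);m=cv2.morphologyEx(m,cv2.MORPH_OPEN,np.ones((5,5)))
for r in(60,120,180,230,260):
    x=np.where(m[r])[0]; print(r,x.min(),x.max(),[onz(w,(v,r),12)[:2].round(1).tolist() for v in(x.min(),x.max())])
g=cv2.cvtColor(w['color'],7)
for r in (180,210,240,270):
    print(r,'handle?',g[r,270:370:3].tolist())
print(proj(w,[504,-376,40]),proj(w,[554,-375,40]),proj(w,[454,-377,40]))
n,_,st,ce=cv2.connectedComponentsWithStats(clay(t['color'])[165:300,260:360])
for i in range(1,n):
    if st[i,4]>40: print(st[i],onz(t,ce[i]+[260,165],150)[:2])
E
```

```text
[ 504.86744998 -376.55726894  107.88221783]
60 163 481 [[608.1, -280.1], [612.2, -469.0]]
120 168 475 [[573.1, -280.4], [577.2, -469.5]]
180 175 469 [[535.6, -281.7], [539.7, -470.5]]
230 180 463 [[501.8, -282.0], [505.8, -471.1]]
260 184 459 [[480.2, -282.8], [484.2, -471.3]]
180 handle? [133, 132, 127, 128, 128, 127, 131, 128, 119, 110, 111, 110, 111, 110, 123, 123, 126, 126, 124, 125, 115, 82, 83, 80, 84, 84, 89, 88, 85, 88, 91, 96, 124, 124]
210 handle? [128, 128, 127, 128, 122, 131, 125, 128, 115, 110, 116, 114, 110, 109, 125, 126, 129, 127, 124, 126, 109, 79, 85, 86, 82, 86, 81, 91, 84, 90, 86, 85, 117, 125]
240 handle? [122, 125, 125, 129, 127, 126, 124, 123, 119, 111, 108, 111, 110, 111, 121, 125, 125, 129, 128, 126, 107, 89, 84, 87, 85, 90, 87, 85, 88, 85, 87, 89, 123, 127]
270 handle? [122, 125, 122, 123, 121, 124, 125, 124, 114, 108, 109, 110, 108, 107, 120, 124, 120, 125, 127, 130, 108, 83, 84, 84, 86, 86, 87, 86, 85, 77, 87, 115, 123, 127]
[320.72151215 244.39708305] [320.84917159 159.88287149] [320.61063618 318.07701084]
[ 41  41  15  15 155] [595.98855896 108.32628345]
```

```bash
python3 - <<'E'
from h import *
t=cap('top');im=t['color']
h=cv2.cvtColor(im,cv2.COLOR_RGB2HSV)
m=((h[...,0]<18)&(h[...,1]>70)&(h[...,2]>50)).astype(np.uint8)[170:300,262:358]
n,_,st,ce=cv2.connectedComponentsWithStats(m)
for i in range(1,n):
    if st[i,4]>30: print(st[i],onz(t,ce[i]+[262,170],150)[:2])
u,v=proj(t,[506,106.5,150]).astype(int);print(u,v,im[v,u],h[v,u],im[v-10:v+11:5,u-10:u+11:5].tolist())
E
```

```text
[11  0 44  2 71] [693.99965647 144.09294292]
[   0    0   96  130 1396] [482.36555283  63.91603402]
[  0  26   4  94 251] [516.91122645 210.3831724 ]
[ 39  36  16  15 195] [596.62404253 108.52768869]
[ 40  76  16  16 203] [506.23779357 106.6232044 ]
309 253 [148  84  62] [  8 148 148] [[[64, 63, 63], [145, 139, 135], [165, 159, 152], [141, 135, 130], [100, 98, 97]], [[135, 130, 126], [151, 98, 78], [148, 85, 62], [142, 82, 61], [120, 116, 111]], [[181, 173, 167], [135, 77, 55], [148, 84, 62], [147, 84, 61], [121, 117, 113]], [[136, 131, 128], [138, 84, 66], [145, 82, 58], [143, 83, 59], [112, 107, 105]], [[66, 64, 64], [144, 139, 133], [171, 164, 159], [112, 108, 103], [64, 62, 62]]]
```

Call:
move_arm:
  targets:
    - [-0.1,0,3,0,0]
    - [0,0,4,0,0]
    - [0,0,1.5,0,0]
    - [0,0,0.5,0,0]
    - [0,0,0.3,0,0]
    - [0,0,0,0,0]

```text
t: 52.72
tool_pos: [503.6, -376.5, 14.0]
tool_rot: [[1.0, 0.021, 0.001], [0.021, -1.0, -0.001], [0.001, 0.001, -1.0]]
wrist_force: [-0.9, 1.0, -0.2]
finger_gap: 42.8
grasp_force: 0.0
```

Both dishes are in place (one was only shaded). I grip the lid handle and lift.

Call:
move_arm:
  targets:
    - [0,0,0,0,-1]
    - [0,0,0,0,-1]
    - [0,0,0,0,-1]
    - [0,0,0,0,-1]
    - [0,0,0,0,-1]

```text
t: 53.35
tool_pos: [503.5, -376.3, 13.8]
tool_rot: [[1.0, 0.021, 0.001], [0.021, -1.0, -0.001], [0.001, 0.001, -1.0]]
wrist_force: [-1.2, 0.7, 5.4]
finger_gap: 12.5
grasp_force: 59.9
```

Call:
move_arm:
  targets:
    - [0,0,-1,0,-1]
    - [0,0,-3,0,-1]
    - [0,0,-5,0,-1]
    - [0,0,-5,0,-1]
    - [0,0,-5,0,-1]
    - [0,0,-4,0,-1]
    - [0,0,-2,0,-1]
    - [0,0,0,0,-1]

```text
t: 54.35
tool_pos: [503.4, -376.3, 264.7]
tool_rot: [[1.0, 0.021, 0.002], [0.021, -1.0, -0.002], [0.002, 0.002, -1.0]]
wrist_force: [0.4, 0.4, -2.0]
finger_gap: 12.3
grasp_force: 59.0
```

Call:
move_arm:
  targets:
    - [0.3,-2.5,0,0,-1]
    - [0.6,-4.6,0,0,-1]
    - [0.6,-5,0,0,-1]
    - [0.6,-5,0,0,-1]
    - [0.6,-5,0,0,-1]
    - [0.6,-5,0,0,-1]
    - [0.6,-5,0,0,-1]
    - [0.6,-5,0,0,-1]

```text
t: 55.35
tool_pos: [539.9, -2.6, 261.6]
tool_rot: [[1.0, 0.021, -0.002], [0.021, -1.0, 0.0], [-0.002, -0.0, -1.0]]
wrist_force: [0.7, -0.5, -2.5]
finger_gap: 12.3
grasp_force: 59.0
```

Call:
move_arm:
  targets:
    - [0.6,-5,0,0,-1]
    - [0.5,-4,0,0,-1]
    - [0.4,-2.2,0,0,-1]
    - [0,0,0,0,-1]
    - [0,0,0,0,-1]
    - [0,0,1.5,0,-1]
    - [0,0,1,0,-1]
    - [0,0,0,0,-1]

```text
t: 56.35
tool_pos: [552.7, 107.7, 236.7]
tool_rot: [[1.0, 0.021, -0.002], [0.021, -1.0, -0.0], [-0.002, 0.0, -1.0]]
wrist_force: [-0.0, 1.0, -2.5]
finger_gap: 12.4
grasp_force: 59.0
```

```bash
python3 - <<'E'
from h import *
o=arm.get_obs();p=o['tool_pos'];print(p)
w=cap('wrist');t=cap('top');s=cap('side')
zl=p[2]-13.8
h=cv2.cvtColor(t['color'],cv2.COLOR_RGB2HSV)
# top view left edge (world +y) and far edge of lid: grey run extents
m=((h[...,1]<45)&(h[...,2]>60)&(h[...,2]<150)).astype(np.uint8)
m=cv2.morphologyEx(m,cv2.MORPH_OPEN,np.ones((3,3)))
n,l,st,ce=cv2.connectedComponentsWithStats(m)
i=l[215,290] ;print('comp',i,st[i])
for r in(200,220,240):
    x=np.where(l[r]==i)[0]
    if len(x):print(r,x.min(),onz(t,(x.min()-.5,r),zl+12)[:2])
for cc in(275,285,295,305):
    y=np.where(l[:,cc]==i)[0]
    if len(y):print(cc,y.min(),onz(t,(cc,y.min()-.5),zl+12)[:2])
E
```

```text
[552.6617505  107.65506892 236.70388543]
comp 0 [     0      0    640    480 234254]
200 57 [620.38935329 645.94405294]
220 56 [577.34924229 646.85603916]
240 56 [534.53137214 645.66208287]
275 49 [946.96861361 176.60674829]
285 59 [924.12876998 154.9238665 ]
295 71 [896.94324499 133.35978571]
305 83 [869.92944828 111.91067269]
```

Call:
move_arm:
  targets:
    - [0,0,1,0,-1]
    - [0,0,0.6,0,-1]
    - [0,0,0.4,0,-1]
    - [0,0,0,0,-1]

```text
t: 57.0
tool_pos: [552.9, 108.1, 217.6]
tool_rot: [[1.0, 0.021, -0.001], [0.021, -1.0, -0.0], [-0.001, 0.0, -1.0]]
wrist_force: [0.6, 0.5, -2.3]
finger_gap: 12.6
grasp_force: 59.0
```

Call:
move_arm:
  targets:
    - [0,0,0.3,0,-1]
    - [0,0,0,0,-1]
    - [0,0,0,0,-1]

```text
t: 57.38
tool_pos: [553.1, 108.0, 215.1]
tool_rot: [[1.0, 0.021, 0.0], [0.021, -1.0, 0.0], [0.0, -0.0, -1.0]]
wrist_force: [-0.3, -0.9, -1.1]
finger_gap: 12.3
grasp_force: 59.0
```

Plug entering without contact; continue to seat.

Call:
move_arm:
  targets:
    - [0,0,0.2,0,-1]
    - [0,0,0.1,0,-1]
    - [0,0,0,0,-1]
    - [0,0,0,0,-1]

```text
t: 57.88
tool_pos: [553.1, 108.1, 212.0]
tool_rot: [[1.0, 0.021, 0.0], [0.021, -1.0, 0.0], [0.0, -0.0, -1.0]]
wrist_force: [-0.4, -0.7, -0.5]
finger_gap: 12.3
grasp_force: 59.1
```

Call:
move_arm:
  targets:
    - [0,0,0.1,0,-1]
    - [0,0,0,0,-1]
    - [0,0,0,0,-1]

```text
t: 58.25
tool_pos: [553.2, 108.0, 211.9]
tool_rot: [[1.0, 0.021, 0.001], [0.021, -1.0, 0.0], [0.001, -0.0, -1.0]]
wrist_force: [-2.4, 0.3, 6.2]
finger_gap: 12.2
grasp_force: 60.2
```

Call:
move_arm:
  targets:
    - [0,0,0,0,0]
    - [0,0,0,0,0]
    - [0,0,0,0,0]
    - [0,0,-3,0,0]
    - [0,0,-5,0,0]
    - [0,0,-5,0,0]
    - [-3,3,0,0,0]
    - [-3,5,0,0,0]

```text
t: 59.25
tool_pos: [494.0, 26.6, 341.0]
tool_rot: [[1.0, 0.023, 0.0], [0.023, -1.0, 0.0], [0.0, -0.0, -1.0]]
wrist_force: [1.0, 0.5, -1.0]
finger_gap: 42.5
grasp_force: 0.0
```

Call:
move_arm:
  targets:
    - [-3,5,0,0,0]
    - [-3,5,0,0,0]
    - [-3,5,0,0,0]
    - [-2,5,0,0,0]
    - [0,3,0,0,0]
    - [0,0,0,0,0]
    - [0,0,0,0,0]
    - [0,0,0,0,0]

```text
t: 60.25
tool_pos: [389.8, -204.7, 341.1]
tool_rot: [[1.0, 0.022, 0.0], [0.022, -1.0, -0.0], [0.0, 0.0, -1.0]]
wrist_force: [-0.1, 0.6, 0.2]
finger_gap: 42.5
grasp_force: 0.0
```

```bash
python3 - <<'E'
from q import *
o=arm.get_obs();print(o['tool_pos'])
im=c['color'];h=cv2.cvtColor(im,cv2.COLOR_RGB2HSV)
m=((h[...,1]<40)&(h[...,2]>60)&(h[...,2]<140)).astype(np.uint8)
r=np.zeros_like(m);r[165:302,258:362]=m[165:302,258:362];r=cv2.morphologyEx(r,cv2.MORPH_OPEN,np.ones((3,3)))
n,l,st,ce=cv2.connectedComponentsWithStats(r);i=1+np.argmax(st[1:,4]);print(st[i])
cn=max(cv2.findContours((l==i).astype(np.uint8),0,2)[0],key=cv2.contourArea)
P=np.array([onz(c,p[0],210)[:2] for p in cn],np.float32);print(cv2.minAreaRect(P))
E
```

```text
[ 389.8207635  -204.74690216  341.09097068]
[  263   169    92   124 10470]
((553.1570434570312, 108.10366821289062), (260.66900634765625, 190.75103759765625), 1.1495440006256104)
```

The lid measures 261 x 191 mm at (553,108) with a yaw of 1.15° at the seated height, so it is centred and square on the tote.

```bash
python3 -c "
from station import arm
print(arm.job_done())"
```

```text
the job is handed in; nothing more can be done
None
```

The job is handed in: three tumblers in the lower tote, the upper tote half-turned and stacked with both dishes inside, and the lid seated; the verdict was not returned.

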